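# Shut and latch the egg transit box

## Robot

A 6-joint arm with a two-finger parallel gripper is mounted at the origin on a cart in front of the work surface, level with it; the furniture and walls round the work are solid. World frame = base frame: x ahead of the robot, y to its left, z up, the work surface at z = 0. Lengths are in m, angles in rad, forces in N, time in s.
With the tool pointing down it reaches from about 0.4 to 0.825 m from the base axis. Payload 7 kg.
Tool frame: the origin (TCP) lies midway between the tips of the shut fingers; the grasp point (between the pads) lies 19 mm behind it; z points along the fingers, x is the direction in which the jaws open and shut, and the axes are right-handed (so a half turn about z gives the same grasp; the last joint's range is limited). The gripper opens to 85 mm and grips with 20 to 120 N. Pads are 22 mm wide; open, the fingers measure 114 mm over their backs; the gripper's body (76 mm by 85 mm) begins 54 mm behind the grasp point. The pads swing forward as they close: fully open they stand 13 mm farther back than shut.
Start: joints at [1.429, 0.359, 0.012, 0, -1.224, -0.288], TCP at [0.281, 0.614, 0.231] pointing down, gripper open.
Joint ranges: [-3.07, 3.07], [-1.43, 2.12], [-1.02, 1.25], [-3.03, 1.67], [-3.05, -0], [-3.03, 3.03]. Speed limits (rad/s): [2.39, 2.39, 3.01, 3.14, 3.14, 3.14].

## Interface

Orientations are given as a rotation vector (axis times angle).
In Python, from workcell import ctrl, eyes, ticket, cut_out, tip_of gives the robot as it stands.
- The arm moves only by the shell command python3 -m creep 'ROWS' [FORCE]. ROWS is a JSON object of lists of equal length, an entry for each row: "grip": the opening, from -1 (shut) to 1 (fully open); "linear": the shift along the tool's x, y, z in cm, a list of three; "roll": the turn about the tool's z in rad. A call has 1 to 5 rows; each row shifts and turns the pose as measured when the row begins, along the tool's axes as they then stand; what a row does not reach is not made up. A row lasts 1/10 s, in which the tool goes at most 50 mm and 8.59 degrees, less where a joint would pass 70% of its speed; a pose out of reach is approached as far as the arm can. A call with a gripper value outside its range is refused whole. The fingers move at their own pace and stop on an object; FORCE is the grip in N (left out, the last holds). Time passes only in rows, so rows that do not move let the fingers close. It gives the time, the measured TCP pose, the force and the opening at its end, in the units of the state.
- ctrl.get_state(): the state, without advancing time (a new reading comes with each control period).
- eyes.grab_frame(name): name is "scene" or "top" or "wrist"; returns a dict with "frame" (384x512x3 uint8, red, green, blue), "mtx" (3x3 intrinsics, pixels), "k1" (the pictures are not rectified: a ray, as slopes to the right and down, at radius r is drawn at 1 + k1 r^2 times it, then the intrinsics apply), "origin" and "orientation" of the camera in the world; the wrist camera has in their place "T_tool_cam" (4x4, takes a point from camera to tool coordinates, whose origin is the TCP and whose axes are the tool frame's). Camera axes: x right, y up, looking along -z (the intrinsics and any distortion apply to the point x, -y, -z); pixel columns grow to the right and rows downward; lengths in m; the calibration is good to about 2 mm. A picture is of the moment at which its call begins: read the wrist's pose just before it. There is no depth.
- ticket.hand_in(): hands the job in, once; it reports no verdict.
Trained networks look in a picture, given as the dict that the camera call returned (one of the last four; its "shot" number tells which), for a name from the list of things; names that differ only in an ending like _2 or _b are one class to them, and where a whole thing is asked for, a point or a joint stands for the part that bears it (a point fixed in the world has none). Each returns a list of dicts, best first, with "confidence" (0 to 1); they miss things now and then, are a little off and sometimes report something else, mostly with a low value. They report only what shows in the picture. A call takes as long as a camera call.
- cut_out(picture, query): "mask" (384x512 bool, what is visible of it) and "box" ([left, top, right, bottom] as shares, 0 to 1, of the picture: columns of its width, rows of its height, round what is visible of it).
- tip_of(picture, query): "point" ([column, row] as shares, 0 to 1, of the picture: columns of its width, rows of its height: a listed point, or the origin of a listed thing).
The state is a dict: "clock": time; "qpos": joint angles; "dq": joint speeds; "tau": joint torques, N m; "tool_pos": TCP position; "orientation": TCP orientation; "wrist_force": force on the tool from outside, world axes, zero at the start; "wrist_torque": the same for the moment, N m; "opening": finger opening in m.
Only numpy, scipy, OpenCV 4.12 (cv2) and the standard library are available. Lean on these libraries where they do the work, as an engineer would, in place of code of your own. Each camera call takes 0.05 s, during which the arm holds its last target.

## Task

Close the egg transit box for the road: slide its lid home against the rubber seal, then hook the wire loop of the draw latch behind the lip of the keeper on the lid, and only then swing the lever over and snap it fully down so that the latch draws the lid tight. Leave the bottle, the egg dish and the tally counter beside the box where they stand.

Things in the scene. Friction and masses are not known exactly. Their poses are not given: they have to be found in the camera images.
- transit_box: grey-blue box, 150 (x) x 300 (y) x 70 mm high, fixed; origin at the centre of its underside. Deck and lid top are level at z = 70 mm. The lid opens along box +y; the latch stands on the deck (-y part) at x = 0 and moves in the box's y-z plane. Keep clear of the partition wall at the robot's right (world x 0.32 to 0.37, y below -0.53, up to z 0.34 m).
- lid (a joint): sliding lid, m: 0 where it is home, hard up against the seal strip at the deck's edge, grows as it opens along the box's +y (stop at 0.08); friction about 1 N. The lid carries the ridge and the keeper.
- keeper (a joint): the steel keeper hook slides a little on the lid against a stiff spring (about 9 N per mm), m: 0 at rest, grows as the latch draws it along the box's -y (stop at 0.008). With the latch shut it reads about 0.0025: that spring holds the lid tight.
- ridge_top (a point): middle of the top of the black ridge across the lid's far end, for pushing the lid: ridge 80 mm (box x) x 12 mm (box y) x 28 mm high above the lid; with the lid home its middle is 185 mm along the box's +y from lever_pivot (the keeper seat 69 mm)
- keeper_seat (a point): point on the keeper where the loop's bar is seated, 4.5 mm above the lid's top; axes as the box's. Steel hook, 20 mm wide in x: a post 5 mm thick, face at y = -3.5 mm from this point, top 14.5 mm above the lid, with a 4 mm thick lip at the top which reaches to y = +2.5 mm from this point (its underside is 10.5 mm above the lid). The bar must go down on the +y side of the lip and is then drawn back under it.
- lever (a joint): steel latch lever, rad: 0 is shut, lying flat along the box's -y, 14 mm above the deck; it grows as it swings up and over towards +y (pi/2 upright, stop at 2.45). Friction holds it where it is left. Shutting it with the loop hooked takes a few newtons at the tip before it goes over centre at about 0.3 rad, then it snaps to 0. Lever 20 mm wide, 5 mm thick, 75 mm long from its hinge.
- lever_pivot (a point): hinge of the lever on the box, axis along box x, 14 mm above the deck
- lever_tip (a point): free end of the lever, 66 mm from the hinge, on the side that faces up when shut
- loop (a joint): wire loop, rad, angle relative to the lever: 0 in the latched pose, grows as the loop swings up and back away from the lid (stop at 2.9). It hangs freely and falls by its own weight; it starts leaning back against its stop. The loop's elevation over the box's +y direction is loop - lever - 0.076 rad.
- loop_pivot (a point): pivot of the loop in the lever, 18 mm from the lever's hinge, at an elevation of pi + 0.175 - lever as seen with the box's +y as 0 and up as +pi/2; it moves with the lever, so pulling the loop towards the lid opens the lever further
- loop_bar (a point): middle of the loop's steel hooking bar (7 mm thick, 34 mm long along box x), 84 mm from loop_pivot; side wires 5 mm thick, at x = +-16 mm
- loop_grip (a point): centre of the red finger grip on the loop, a cylinder 12 mm thick and 26 mm long along box x, to be pinched on its two ends; it lies 22 mm beyond the bar along the loop and 24 mm to its upper side (the side turned up when latched), so it is 106 mm along and 24 mm across from loop_pivot. With the bar lying on the lid and the lever well open it is about 20 mm above the lid.
- petri_dish: clear dish of dark eggs, 58 mm wide, 12 mm high, loose on the table by the box's robot side; origin at the centre of its underside
- tally_counter: grey hand tally counter, 43 x 64 x 22 mm, loose behind the box; origin at its underside
- iodine_bottle: small brown bottle with a screw cap, 42 mm wide, 78 mm high, loose behind the box; origin at the centre of its underside

How it is judged:
By the outcome, as a careful person would: the job done as asked, in the order asked, and still so for the second after the job is handed in, with the robot touching nothing.
It also fails if it takes over 69 s, if anything falls off the work surface, if the arm or the gripper's body presses on something with over 40 N, if the wrist force passes 120 N, or if a joint passes its speed limit or range.

## Working session

There is one attempt and no reset: what is moved stays moved. The work goes in short steps, Python scripts to look and compute and a shell command to move; the robot and the scene stay as the last step left them, time stands still between calls to the robot, and variables do not carry over. Pictures are saved under pics/ and viewed, and the job is handed in when it is done.

```bash
ls; mkdir -p pics
cat > h.py <<'E'
import numpy as np, cv2
from scipy.spatial.transform import Rotation as R
from workcell import ctrl, eyes, ticket, cut_out, tip_of
def cam(p,st=None):
    if 'T_tool_cam' in p:
        T=np.array(p['T_tool_cam']); Rt=R.from_rotvec(st['orientation']).as_matrix()
        return Rt@T[:3,:3], Rt@T[:3,3]+np.array(st['tool_pos'])
    o=np.array(p['orientation'])
    return (R.from_rotvec(o).as_matrix() if o.size==3 else o.reshape(3,3)), np.array(p['origin'])
def ray(p,uv,st=None):
    Rm,o=cam(p,st); K=np.array(p['mtx']); k=p['k1']
    u=cv2.undistortPoints(np.array([[uv]],float),K,np.array([k,0,0,0.]))[0,0]
    d=Rm@np.array([u[0],-u[1],-1]); return o,d/np.linalg.norm(d)
def atz(p,uv,z,st=None):
    o,d=ray(p,uv,st); return o+d*(z-o[2])/d[2]
def px(p,X,st=None):
    Rm,o=cam(p,st); c=Rm.T@(np.array(X)-o); c=np.array([c[0],-c[1],-c[2]])
    return cv2.projectPoints(c.reshape(1,3),np.zeros(3),np.zeros(3),np.array(p['mtx']),np.array([p['k1'],0,0,0.]))[0][0,0]
def tri(rs):
    A=0;b=0
    for o,d in rs:
        P=np.eye(3)-np.outer(d,d);A=A+P;b=b+P@o
    X=np.linalg.solve(A,b); return X,[float(np.linalg.norm((np.eye(3)-np.outer(d,d))@(X-o)))*1000 for o,d in rs]
def tip(p,q):
    r=tip_of(p,q)
    return [(np.array(x['point'])*[512,384],round(x['confidence'],2)) for x in r[:2]]
def save(p,n,s=1.5):
    cv2.imwrite('pics/'+n+'.png',cv2.resize(p['frame'][:,:,::-1],None,fx=s,fy=s))
E
cat > a.py <<'E'
from h import *
np.set_printoptions(precision=4,suppress=True)
st=ctrl.get_state(); print(st)
ps={}
for n in ['scene','top','wrist']:
    p=eyes.grab_frame(n); ps[n]=p; save(p,n+'0')
    print(n,p['mtx'],p['k1'],cam(p,st)[1])
for q in ['ridge_top','keeper_seat','lever_pivot','lever_tip','loop_pivot','loop_bar','loop_grip','transit_box','petri_dish','tally_counter','iodine_bottle']:
    rs=[]
    for n in ps:
        t=tip(ps[n],q); 
        if t: print(q,n,t[0]); 
        if t and t[0][1]>.4: rs.append(ray(ps[n],t[0][0],st))
    if len(rs)>1: print('   ',tri(rs))
E
python3 a.py
```

```text
pics
{'clock': 0.0, 'qpos': array([ 1.4291,  0.3594,  0.0111, -0.0004, -1.2241, -0.2881]), 'dq': array([ 0.0002, -0.0019,  0.0002,  0.0004, -0.0007, -0.0018]), 'tau': array([ -0.0006, -58.3321,  29.3435,   6.9367,  -0.0058,  -0.    ]), 'tool_pos': array([0.2811, 0.6132, 0.2304]), 'orientation': array([ 1.6957, -2.6431,  0.0016]), 'wrist_force': array([0.0408, 0.0586, 0.3104]), 'wrist_torque': array([ 0.0009, -0.0274, -0.0431]), 'opening': 0.08499139835753415}
scene [[420.32     0.     258.8596]
 [  0.     420.32   196.0737]
 [  0.       0.       1.    ]] -0.11070954622874551 [ 0.1739 -0.466   0.6312]
top [[457.7648   0.     252.3429]
 [  0.     457.7648 188.499 ]
 [  0.       0.       1.    ]] -0.05411084161946957 [ 0.5468 -0.0177  0.9644]
wrist [[286.6731   0.     260.3461]
 [  0.     286.6731 195.3793]
 [  0.       0.       1.    ]] -0.06073870633673178 [0.3434 0.585  0.372 ]
ridge_top scene (array([203.3152, 158.208 ]), 0.6)
ridge_top top (array([174.7968, 200.9088]), 0.65)
    (array([0.5508, 0.1575, 0.1082]), [0.3202306345750754, 0.320230634574996])
keeper_seat scene (array([239
[... 1006 characters left out ...]
sit_box top (array([271.7184, 196.3008]), 0.78)
    (array([ 0.5669, -0.0278, -0.0019]), [2.8457310392622372, 2.84573103926235])
petri_dish scene (array([192.2048, 259.0848]), 0.61)
petri_dish top (array([245.8112, 262.3104]), 0.87)
    (array([ 0.4242,  0.0268, -0.0043]), [0.45959187669031587, 0.45959187669033746])
tally_counter scene (array([301.9776, 203.712 ]), 0.59)
tally_counter top (array([257.3824, 131.904 ]), 0.73)
    (array([ 0.7022,  0.0055, -0.0028]), [1.4205348390922692, 1.4205348390922887])
iodine_bottle scene (array([324.7104, 230.8992]), 0.6)
iodine_bottle top (array([302.592 , 138.3168]), 0.61)
    (array([ 0.6864, -0.0872, -0.0063]), [3.742918668450652, 3.742918668450738])
```

View pics/scene0.png

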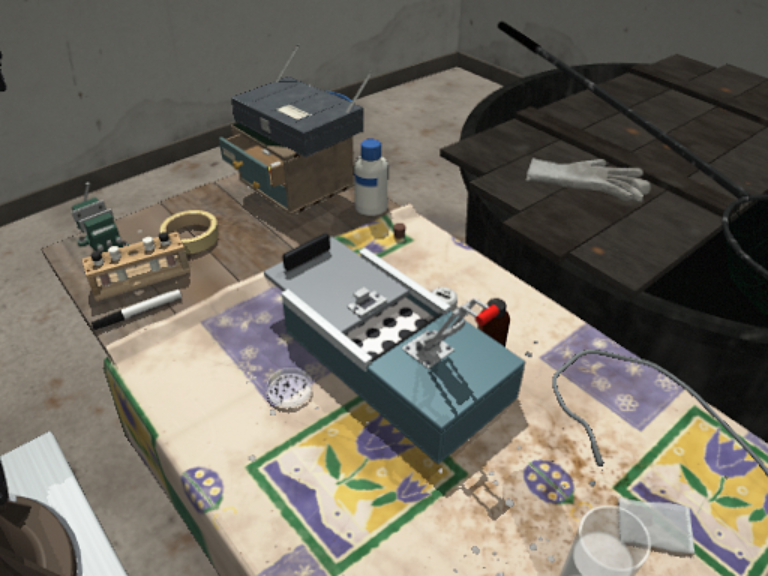

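View pics/top0.png

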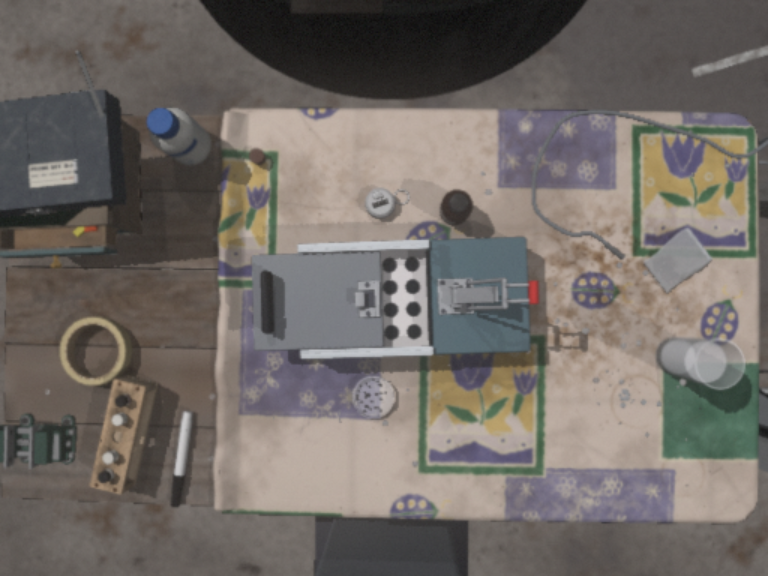

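View pics/wrist0.png

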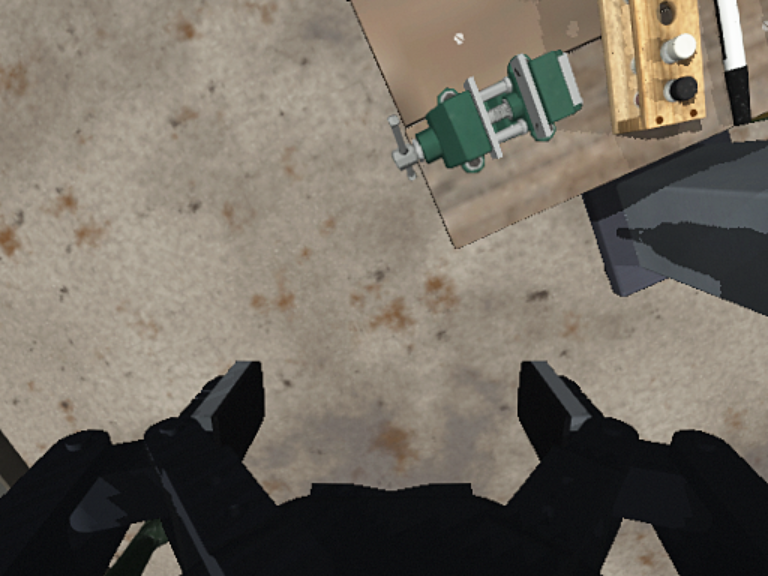

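```bash
cat > fit.py <<'E'
from h import *
from scipy.optimize import least_squares
np.set_printoptions(precision=4,suppress=True)
Q=['ridge_top','keeper_seat','lever_pivot','lever_tip','loop_pivot','loop_bar','loop_grip']
def model(v):
    px_,py,yaw,L,lp,lid=v
    c=lambda a,r:np.array([r*np.cos(a),r*np.sin(a)])
    b={}
    P=np.array([0,.084])
    b['lever_pivot']=P; b['ridge_top']=np.array([.185+lid,.098]); b['keeper_seat']=np.array([.069+lid,.0745])
    b['lever_tip']=P+c(np.pi-L,.066)+c(np.pi/2-L,.0025)
    l=P+c(np.pi+.175-L,.018); b['loop_pivot']=l
    e=lp-L-.076
    b['loop_bar']=l+c(e,.084); b['loop_grip']=l+c(e,.106)+c(e+np.pi/2,.024)
    return {k:np.array([px_-np.sin(yaw)*y,py+np.cos(yaw)*y,z]) for k,(y,z) in b.items()}
def go(cams=('scene','top'),init=(.563,-.085,.05,.9,2.85,.05),tag=None):
    st=ctrl.get_state(); obs=[]
    for n in cams:
        p=eyes.grab_frame(n)
        if tag: save(p,n+tag)
        for q in Q:
            t=tip(p,q)
            if t and t[0][1]>.4: obs.append((n,p,q,t[0][0],t[0][1]))
    f=lambda v:np.concatenate([(px(p,model(v)[q],st)-uv)*c for n,p,q,uv,c in obs])
    r=least_squares(f,init,loss='soft_l1',f_scale=1.5,x_scale=[.01,.01,.05,.1,.1,.01])
    v=r.x; print('px,py,yaw,L,loop,lid',v,'cost',r.cost)
    for n,p,q,uv,c in obs: print(n,q,round(c,2),px(p,model(v)[q],st)-uv)
    for k,x in model(v).items(): print(k,x)
    return v
if __name__=='__main__':
    print(go())
E
python3 fit.py
```

```text
px,py,yaw,L,loop,lid [ 0.5624 -0.0868  0.0516  0.8215  2.8617  0.0618] cost 164.49775827295792
scene ridge_top 0.79 [-0.4276  1.8026]
scene keeper_seat 0.45 [0.3316 0.7471]
scene lever_pivot 0.9 [-0.2073  4.7126]
scene lever_tip 0.76 [-2.6139  1.0362]
scene loop_pivot 0.6 [ 26.3181 -15.7706]
scene loop_bar 0.86 [-0.1079  3.2629]
scene loop_grip 0.58 [-1.8144 -4.8264]
top ridge_top 0.85 [ 0.8655 -2.3059]
top keeper_seat 0.58 [-66.2824  62.1584]
top lever_pivot 0.91 [-1.1801 -4.721 ]
top loop_pivot 0.8 [0.2592 2.7073]
top loop_bar 0.94 [ 1.8874 -0.4337]
top loop_grip 0.84 [-0.8391 -1.4105]
lever_pivot [ 0.5624 -0.0868  0.084 ]
ridge_top [0.5497 0.1597 0.098 ]
keeper_seat [0.5556 0.0439 0.0745]
lever_tip [ 0.5646 -0.1298  0.134 ]
loop_pivot [ 0.5631 -0.1011  0.0948]
loop_bar [ 0.5648 -0.1333  0.1724]
loop_grip [ 0.5664 -0.1638  0.1835]
[ 0.5624 -0.0868  0.0516  0.8215  2.8617  0.0618]
```

```bash
cat > pl.py <<'E'
import sys; from h import *
np.set_printoptions(precision=4,suppress=True)
def rows(target,yaw=None,maxstep=4.8,n=None,max_roll=.14):
    st=ctrl.get_state(); M=R.from_rotvec(st['orientation']).as_matrix()
    d=(np.array(target)-st['tool_pos'])*100; th=np.arctan2(M[1,0],M[0,0])
    dt=0
    if yaw is not None:
        dt=(yaw+np.pi-th+np.pi)%(2*np.pi)-np.pi   # tool x along -box x
    k=n or max(int(np.ceil(np.linalg.norm(d)/maxstep)),int(np.ceil(abs(dt)/max_roll)),1)
    print('pos',st['tool_pos'],'F',st['wrist_force'],'open',st['opening'],'t',st['clock'],'tilt',M[2,:2])
    L=[]
    for i in range(k):
        t=th+dt*i/k
        x=np.array([np.cos(t),np.sin(t),0]);y=np.array([np.sin(t),-np.cos(t),0])
        s=d/k; L.append([round(float(s@x),2),round(float(s@y),2),round(float(-s[2]),2)])
    print('roll each',round(-dt/k,3),'n',k)
    for i in range(0,k,5): print(str(L[i:i+5]).replace(' ',''))
if __name__=='__main__':
    a=[float(x) for x in sys.argv[1:]]
    rows(a[:3],a[3] if len(a)>3 else None,n=int(a[4]) if len(a)>4 else None)
E
python3 pl.py .546 .207 .19 .045
```

```text
pos [0.2813 0.6136 0.2313] F [-0.3039 -0.7908  0.3666] open 0.08534704884542911 t 2.6 tilt [ 0. -0.]
roll each 0.1 n 11
[[2.36,-3.73,0.38],[1.97,-3.94,0.38],[1.57,-4.12,0.38],[1.15,-4.26,0.38],[0.73,-4.35,0.38]]
[[0.29,-4.4,0.38],[-0.15,-4.41,0.38],[-0.59,-4.37,0.38],[-1.02,-4.29,0.38],[-1.44,-4.17,0.38]]
[[-1.85,-4.0,0.38]]
```

```bash
python3 -m creep '{"grip":[-1,-1,-1,-1,-1],"linear":[[2.4,-3.7,0.3],[2.0,-3.9,0.3],[1.6,-4.1,0.3],[1.1,-4.3,0.3],[0.7,-4.3,0.3]],"roll":[0.1,0.1,0.1,0.1,0.1]}' 30; python3 -m creep '{"grip":[-1,-1,-1,-1,-1],"linear":[[0.3,-4.4,0.3],[-0.15,-4.4,0.3],[-0.6,-4.4,0.3],[-1.0,-4.3,0.3],[-1.4,-4.2,0.3]],"roll":[0.1,0.1,0.1,0.1,0.1]}'; python3 pl.py .546 .207 .19 .045
```

```text
clock: 3.1
tool_pos: [0.4007, 0.4273, 0.2149]
orientation: [-0.975, 2.985, 0.001]
wrist_force: [0.6, 0.2, 0.4]
opening: 0.0125
clock: 3.6
tool_pos: [0.5206, 0.2317, 0.2009]
orientation: [-0.175, 3.133, 0.005]
wrist_force: [1.2, 0.8, 0.1]
opening: -0.0007
pos [0.5206 0.2317 0.2009] F [1.167  0.8475 0.0917] open -0.0006706398916375742 t 3.6 tilt [-0.0036  0.0028]
roll each 0.067 n 1
[[-2.25,-2.74,1.09]]
```

```bash
python3 -m creep '{"grip":[-1,-1],"linear":[[-2.2,-2.5,1.1],[0,0,0]],"roll":[0.067,0]}'
cat > w.py <<'E'
import sys; from fit import *
tag=sys.argv[1]; qs=sys.argv[2:]
st=ctrl.get_state(); p=eyes.grab_frame('wrist'); save(p,tag)
zs={'ridge_top':.098,'keeper_seat':.0745,'lever_pivot':.084}
for q in qs:
    for t in tip(p,q):
        print(q,t, atz(p,t[0],zs[q],st) if q in zs else '')
E
python3 w.py w1 ridge_top keeper_seat lever_pivot; python3 pl.py .548 .207 .082 .045
```

```text
clock: 3.8
tool_pos: [0.5477, 0.204, 0.1897]
orientation: [-0.053, 3.137, 0.005]
wrist_force: [-0.0, 0.0, 0.4]
opening: 0.0
ridge_top (array([262.912 , 144.8832]), 0.61) [0.548  0.1589 0.098 ]
pos [0.5462 0.2076 0.1915] F [ 0.1148  0.1557 -0.4139] open -4.723273397989229e-05 t 4.0 tilt [-0.0058  0.0046]
roll each -0.001 n 3
[[-0.06,-0.02,3.65],[-0.06,-0.02,3.65],[-0.06,-0.02,3.65]]
```

View pics/w1.png

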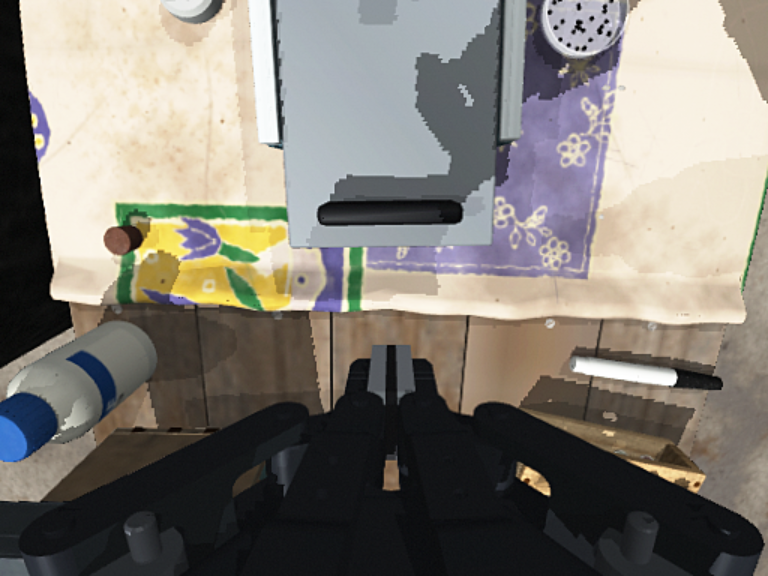

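```bash
python3 -m creep '{"grip":[-1,-1,-1,-1],"linear":[[0,0,3.6],[0,0,3.6],[0,0,3.5],[0,0,0]],"roll":[0,0,0,0]}';  python3 -m creep '{"grip":[-1,-1,-1],"linear":[[0,-2,0],[0,-2,0],[0,0,0]],"roll":[0,0,0]}'; python3 pl.py .548 .207 .082 .045
```

```text
clock: 4.4
tool_pos: [0.5469, 0.2142, 0.0858]
orientation: [-0.078, 3.128, 0.015]
wrist_force: [-0.5, 0.5, -0.5]
opening: -0.0001
clock: 4.7
tool_pos: [0.5497, 0.1761, 0.0896]
orientation: [-0.091, 3.124, 0.016]
wrist_force: [-0.1, 1.6, -1.1]
opening: -0.0
pos [0.5497 0.1761 0.0896] F [-0.1447  1.551  -1.0994] open -4.129769164453123e-05 t 4.7 tilt [-0.0162  0.01  ]
roll each 0.013 n 1
[[-0.01,3.09,0.76]]
```

```bash
python3 -m creep '{"grip":[-1,-1,-1,-1],"linear":[[0,-1,0.4],[0,-1.5,0],[0,-1.5,0],[0,0,0]],"roll":[0,0,0,0]}'; python3 pl.py .546 .12 .085 .045
```

```text
clock: 5.1
tool_pos: [0.5537, 0.1352, 0.0893]
orientation: [-0.094, 3.118, 0.022]
wrist_force: [0.7, -0.3, 0.3]
opening: -0.0003
pos [0.5537 0.1352 0.0893] F [ 0.6646 -0.3269  0.2885] open -0.00026757690163458763 t 5.1 tilt [-0.0221  0.0137]
roll each 0.015 n 1
[[0.87,-1.47,0.43]]
```

```bash
python3 -m creep '{"grip":[-1,-1,-1,-1],"linear":[[0.4,-0.8,0.3],[0.2,-0.6,0.2],[0,-0.4,0],[0,-0.3,0]],"roll":[0,0,0,0]}'; python3 -m creep '{"grip":[-1,-1],"linear":[[0,-0.3,0],[0,-0.3,0]],"roll":[0,0]}'; python3 pl.py .546 .12 .085 .045
```

```text
clock: 5.5
tool_pos: [0.5499, 0.1153, 0.0843]
orientation: [-0.092, 3.115, 0.032]
wrist_force: [-12.1, 31.5, 5.3]
opening: -0.0
clock: 5.7
tool_pos: [0.5497, 0.1156, 0.0844]
orientation: [-0.092, 3.113, 0.046]
wrist_force: [-7.4, 17.8, 2.6]
opening: 0.0
pos [0.5497 0.1156 0.0844] F [-7.3899 17.7797  2.6457] open 2.6897875276411327e-05 t 5.7 tilt [-0.0281  0.0289]
roll each 0.013 n 1
[[0.35,0.46,-0.06]]
```

```bash
python3 -m creep '{"grip":[-1,-1,-1,-1],"linear":[[0,0.8,0],[0,1.0,-2],[0,0,-4],[0,0,-4]],"roll":[0,0.013,0,0]}';python3 -m creep '{"grip":[-0.2,-0.2],"linear":[[0,0,-3],[0,0,0]],"roll":[0,0]}'
python3 - <<'E'
from fit import *
go(init=(.5624,-.0868,.05,.82,2.86,0),tag='2'); print(ctrl.get_state())
E
```

```text
clock: 6.1
tool_pos: [0.5418, 0.13, 0.1808]
orientation: [-0.072, 3.127, 0.036]
wrist_force: [1.4, 0.9, -0.0]
opening: 0.0004
clock: 6.3
tool_pos: [0.5434, 0.1296, 0.2173]
orientation: [-0.074, 3.12, 0.038]
wrist_force: [-0.0, 0.2, -0.6]
opening: 0.0284
px,py,yaw,L,loop,lid [ 0.5636 -0.0858  0.0463  0.8548  2.9336  0.0007] cost 59.898015595214204
scene ridge_top 0.86 [-0.3599  3.8211]
scene keeper_seat 0.53 [0.8419 0.8919]
scene lever_pivot 0.56 [-1.2903  3.6123]
scene lever_tip 0.76 [-4.1719  0.8902]
scene loop_pivot 0.63 [34.282 15.753]
scene loop_bar 0.68 [3.0953 1.6775]
scene loop_grip 0.7 [-0.2747 -1.783 ]
top ridge_top 0.7 [-0.0467 -0.5873]
top keeper_seat 0.69 [-1.7121 -2.858 ]
top lever_pivot 0.71 [-0.9899 -1.237 ]
top lever_tip 0.88 [-0.322  -2.5653]
top loop_pivot 0.78 [-0.7518  0.9258]
top loop_bar 0.97 [-0.1731  1.0908]
lever_pivot [ 0.5636 -0.0858  0.084 ]
ridge_top [0.555  0.0997 0.098 ]
keeper_seat [ 0.5604 -0.0161  0.0745]
lever_tip [ 0.5655 -0.1271  0.1354]
loop_pivot [ 0.5642 -0.0997  0.0953]
loop_bar [ 0.5658 -0.1349  0.1716]
loop_grip [ 0.5673 -0.1658  0.1815]
{'clock': 7.1, 'qpos': array([ 0.5776,  0.1669, -0.2886, -0.0131, -1.0915, -0.5253]), 'dq': array([-0.002 , -0.0004, -0.0007,  0.0002, -0.001 , -0.0006]), 'tau': array([ -0.0012, -41.6846,  28.0533,   6.5908,   0.0769,  -0.0001]), 'tool_pos': array([0.5414, 0.1291, 0.2127]), 'orientation': array([-0.0725,  3.1263,  0.0352]), 'wrist_force': array([ 0.5074,  0.234 , -0.0495]), 'wrist_torque': array([-0.0772,  0.0223, -0.0198]), 'opening': 0.03403556736629821}
```

View pics/scene2.png

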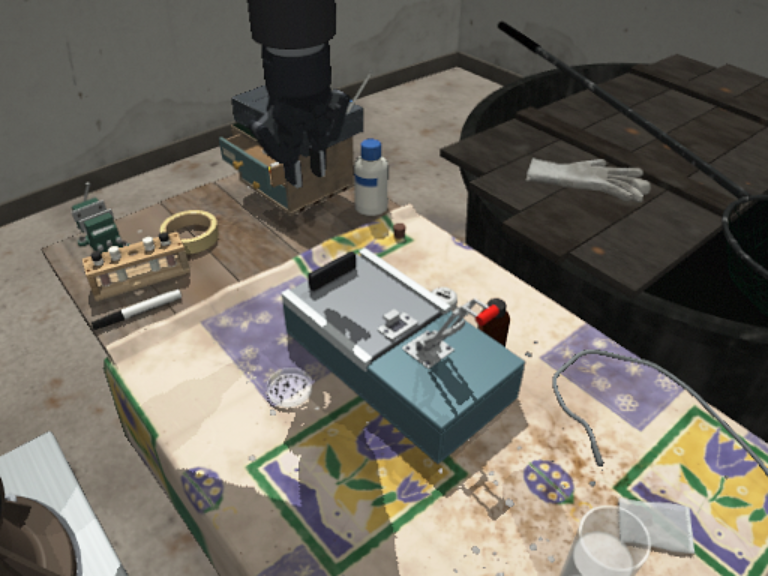

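View pics/top2.png

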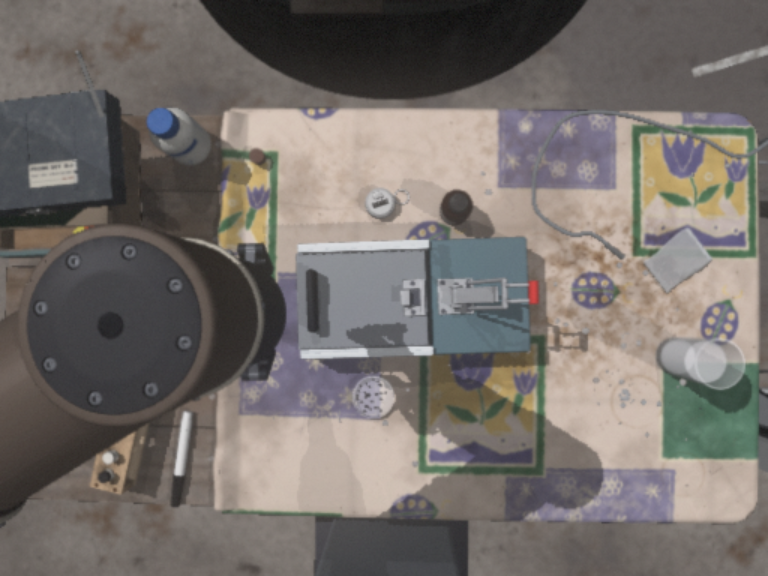

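```bash
python3 pl.py .563 -.165 .265 .046
```

```text
pos [0.5414 0.1291 0.2127] F [ 0.5074  0.234  -0.0495] open 0.03403556736629821 t 7.1 tilt [-0.0148  0.0222]
roll each 0.0 n 7
[[-0.11,-4.21,-0.75],[-0.11,-4.21,-0.75],[-0.11,-4.21,-0.75],[-0.11,-4.21,-0.75],[-0.11,-4.21,-0.75]]
[[-0.11,-4.21,-0.75],[-0.11,-4.21,-0.75]]
```

```bash
python3 -m creep '{"grip":[0.3,0.3,0.3,0.3,0.3],"linear":[[-0.1,-3,-2],[-0.1,-4.3,-1.5],[-0.1,-4.3,-0.7],[-0.1,-4.2,-0.5],[-0.1,-4.2,-0.5]],"roll":[0,0,0,0,0]}';python3 -m creep '{"grip":[0.3,0.3,0.3],"linear":[[-0.1,-4.2,-0.5],[0,-3.5,-0.5],[0,0,0]],"roll":[0,0,0]}'; python3 pl.py .566 -.165 .265 .046;  python3 w.py w3 loop_grip loop_bar keeper_seat ridge_top lever_pivot
```

```text
clock: 7.6
tool_pos: [0.5558, -0.0733, 0.262]
orientation: [-0.086, 3.126, 0.034]
wrist_force: [0.7, 0.3, -0.5]
opening: 0.0559
clock: 7.9
tool_pos: [0.5609, -0.1577, 0.2717]
orientation: [-0.081, 3.124, 0.033]
wrist_force: [1.0, -0.3, -0.5]
opening: 0.0557
pos [ 0.5609 -0.1577  0.2717] F [ 1.0044 -0.2884 -0.4737] open 0.055685382230812576 t 7.9 tilt [-0.0168  0.0207]
roll each 0.006 n 1
[[-0.48,-0.75,0.67]]
loop_grip (array([255.6928, 189.0816]), 0.61) 
loop_bar (array([256.8192, 220.4928]), 0.88) 
keeper_seat (array([258.304 , 240.1152]), 0.62) [ 0.5628 -0.0666  0.0745]
keeper_seat (array([257.792 , 273.2928]), 0.53) [ 0.5611 -0.0175  0.0745]
ridge_top (array([258.7136, 220.1088]), 0.36) [ 0.5636 -0.1037  0.098 ]
ridge_top (array([256.2048, 214.3104]), 0.3) [ 0.5668 -0.1108  0.098 ]
lever_pivot (array([257.792 , 229.2864]), 0.74) [ 0.5641 -0.0858  0.084 ]
```

View pics/w3.png

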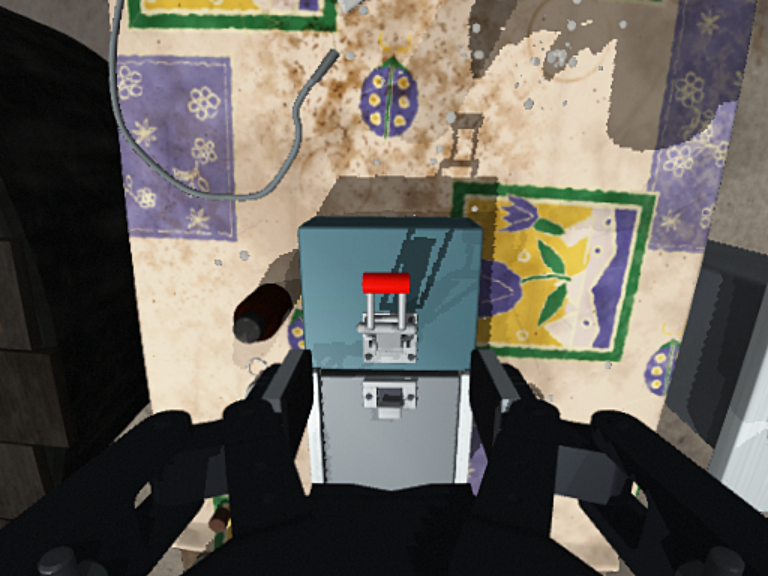

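```bash
cat > g.py <<'E'
from fit import *
st=ctrl.get_state(); p=eyes.grab_frame('wrist')
m=cut_out(p,'loop_grip')
hsv=cv2.cvtColor(p['frame'],cv2.COLOR_RGB2HSV)
red=((hsv[...,0]<6)|(hsv[...,0]>174))&(hsv[...,1]>200)&(hsv[...,2]>60)
n,l,s,c=cv2.connectedComponentsWithStats(red.astype(np.uint8)); i=1+np.argmax(s[1:,4]); print(s[i],c[i])
for z in (.175,.1815,.188): print(z,atz(p,c[i],z,st))
E
python3 g.py; python3 pl.py .566 -.166 .172 .046
```

```text
[242 176  32  15 429] [256.9557 182.8811]
0.175 [ 0.5664 -0.1636  0.175 ]
0.1815 [ 0.5663 -0.1653  0.1815]
0.188 [ 0.5662 -0.167   0.188 ]
pos [ 0.5609 -0.1531  0.2713] F [ 0.01   -0.2832 -0.0948] open 0.055518201367979775 t 8.3 tilt [-0.0165  0.0216]
roll each 0.004 n 3
[[-0.15,-0.44,3.31],[-0.15,-0.44,3.31],[-0.15,-0.44,3.31]]
```

```bash
python3 -m creep '{"grip":[0.3,0.3,0.3,0.3],"linear":[[-0.2,-0.7,3.3],[-0.2,-0.3,3],[0,-0.1,2.7],[0,0,0]],"roll":[0,0,0,0]}'; python3 pl.py .566 -.166 .172 .046
```

```text
clock: 8.7
tool_pos: [0.5686, -0.1589, 0.1806]
orientation: [-0.097, 3.119, 0.034]
wrist_force: [0.1, 0.8, -1.3]
opening: 0.0555
pos [ 0.5686 -0.1589  0.1806] F [ 0.0872  0.849  -1.2556] open 0.05548373833672177 t 8.7 tilt [-0.0211  0.0212]
roll each 0.016 n 1
[[0.31,-0.69,0.86]]
```

```bash
python3 -m creep '{"grip":[0.3,0.3],"linear":[[0.2,-0.7,0.9],[0,0,0]],"roll":[0.016,0]}'; python3 pl.py .566 -.166 .172 .046
```

```text
clock: 8.9
tool_pos: [0.5681, -0.1654, 0.1724]
orientation: [-0.074, 3.119, 0.033]
wrist_force: [0.1, -0.6, -1.1]
opening: 0.0553
pos [ 0.5681 -0.1654  0.1724] F [ 0.1058 -0.6349 -1.0844] open 0.055343236633437196 t 8.9 tilt [-0.0217  0.0209]
roll each 0.001 n 1
[[0.21,-0.05,0.04]]
```

```bash
python3 -m creep '{"grip":[-0.6,-0.6,-0.6,-0.6],"linear":[[0.2,0,0],[0,0,0],[0,0,0],[0,0,0]],"roll":[0,0,0,0]}' 25; python3 pl.py .566 -.166 .172 .046
```

```text
clock: 9.3
tool_pos: [0.5662, -0.1654, 0.1753]
orientation: [-0.073, 3.117, 0.034]
wrist_force: [-1.3, 1.7, -3.4]
opening: 0.0251
pos [ 0.5662 -0.1654  0.1753] F [-1.2629  1.7353 -3.3983] open 0.025076987409595883 t 9.3 tilt [-0.0244  0.0212]
roll each 0.001 n 1
[[0.02,-0.06,0.33]]
```

```bash
cat > q.py <<'E'
from fit import *
go(init=(.5636,-.0858,.046,.855,2.9,0),tag='4'); s=ctrl.get_state();print(s['tool_pos'],s['wrist_force'],s['opening'])
E
python3 q.py
```

```text
px,py,yaw,L,loop,lid [ 0.5713 -0.0434  0.2007  0.2642  2.6457 -0.04  ] cost 33.032835774750154
scene ridge_top 0.8 [ 0.0333 -0.0625]
scene lever_pivot 0.71 [15.6888  2.1223]
scene lever_tip 0.87 [-3.7593  0.8903]
scene loop_pivot 0.53 [ -9.6616 -11.8832]
scene loop_bar 0.58 [ 1.4951 -1.3296]
scene loop_grip 0.71 [ 0.8941 -0.2531]
lever_pivot [ 0.5713 -0.0434  0.084 ]
ridge_top [0.5423 0.0987 0.098 ]
keeper_seat [ 0.5655 -0.0149  0.0745]
lever_tip [ 0.5838 -0.1052  0.1037]
loop_pivot [ 0.5748 -0.061   0.0856]
loop_bar [ 0.5861 -0.1162  0.1479]
loop_grip [ 0.5925 -0.1481  0.1482]
[ 0.5664 -0.1656  0.1751] [-2.233   0.4626 -1.965 ] 0.02514021658391916
```

View pics/scene4.png

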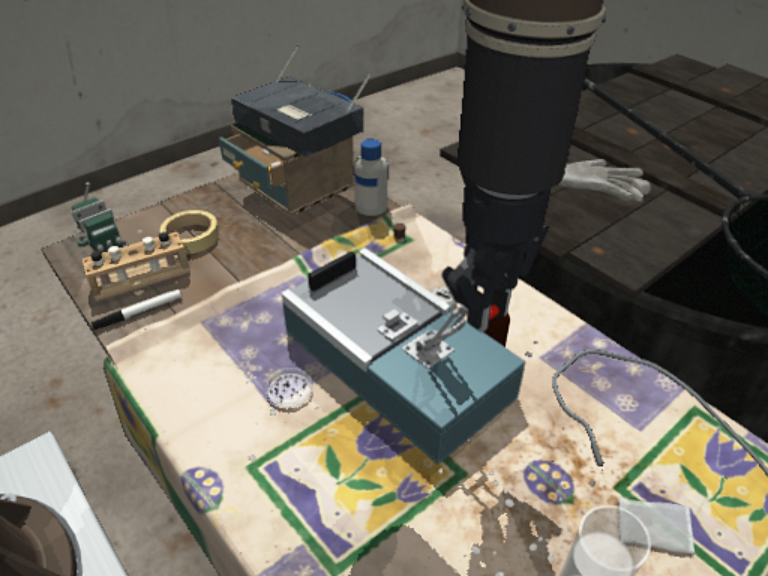

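```bash
cat > path.py <<'E'
import sys
from fit import *
B=(.5636,-.0858,.046)
def grip(L,lp): return model((*B,L,lp,0))['loop_grip']
OFF=np.array([0,0,.007])
def est(tcp):
    g=np.array(tcp)+OFF
    r=least_squares(lambda v:(grip(*v)-g)[1:]*1000,(1.0,2.8) if len(sys.argv)<2 else (1.6,2.2),bounds=([0,0],[2.45,2.95])); return r.x
def plan(wps,n):
    st=ctrl.get_state(); M=R.from_rotvec(st['orientation']).as_matrix()
    c=np.array(st['tool_pos']); e=est(c); print('TCP',c,'F',st['wrist_force'],'open',st['opening'],'t',st['clock'],'est L,loop',e, 'tilt',M[2,:2])
    a=e
    for b,k in zip(wps,n):
        for i in range(1,k+1):
            v=a+(np.array(b)-a)*i/k; t=grip(*v)-OFF
            s=M.T@(t-c)*100; print(v,'->',t,'row',np.round(s,2).tolist()); c=t
        a=np.array(b)
if __name__=='__main__':
    print(grip(.855,2.9)); 
    plan([(2.0,1.85),(2.0,1.737)],[11,1])
E
python3 path.py
```

```text
[ 0.5672 -0.1629  0.1837]
TCP [ 0.5664 -0.1656  0.1751] F [-2.233   0.4626 -1.965 ] open 0.02514021658391916 t 10.1 est L,loop [0.8731 2.95  ] tilt [-0.0242  0.0206]
[0.9756 2.85  ] -> [ 0.5664 -0.1456  0.1878] row [-0.12, 2.03, -1.23]
[1.078 2.75 ] -> [ 0.5653 -0.1236  0.1965] row [-0.02, 2.22, -0.83]
[1.1805 2.65  ] -> [ 0.5643 -0.1004  0.2008] row [-0.01, 2.33, -0.38]
[1.2829 2.55  ] -> [ 0.5632 -0.0768  0.2005] row [-0.0, 2.35, 0.08]
[1.3854 2.45  ] -> [ 0.5621 -0.0539  0.1956] row [0.01, 2.28, 0.53]
[1.4878 2.35  ] -> [ 0.5611 -0.0325  0.1864] row [0.02, 2.12, 0.96]
[1.5902 2.25  ] -> [ 0.5603 -0.0134  0.1732] row [0.03, 1.88, 1.35]
[1.6927 2.15  ] -> [0.5595 0.0026 0.1567] row [0.04, 1.57, 1.69]
[1.7951 2.05  ] -> [0.559  0.015  0.1375] row [0.05, 1.2, 1.95]
[1.8976 1.95  ] -> [0.5586 0.0233 0.1163] row [0.05, 0.79, 2.13]
[2.   1.85] -> [0.5584 0.0273 0.0941] row [0.05, 0.35, 2.23]
[2.    1.737] -> [0.5584 0.0266 0.0818] row [0.03, -0.1, 1.22]
```

```bash
python3 -m creep '{"grip":[-0.6,-0.6,-0.6],"linear":[[-0.1,1.2,-0.9],[-0.1,1.2,-0.6],[0,1.2,-0.6]],"roll":[0,0,0]}'; python3 path.py
```

```text
clock: 10.4
tool_pos: [0.5644, -0.1295, 0.1963]
orientation: [-0.07, 3.122, 0.032]
wrist_force: [-1.6, 0.9, -4.6]
opening: 0.0249
[ 0.5672 -0.1629  0.1837]
TCP [ 0.5644 -0.1295  0.1963] F [-1.5963  0.8761 -4.5606] open 0.02493096374251292 t 10.4 est L,loop [1.2053 2.95  ] tilt [-0.0193  0.0204]
[1.2776 2.85  ] -> [ 0.5647 -0.11    0.2006] row [-0.13, 1.96, -0.38]
[1.3498 2.75  ] -> [ 0.5638 -0.0901  0.2023] row [-0.0, 1.99, -0.13]
[1.4221 2.65  ] -> [ 0.5629 -0.0704  0.2007] row [0.01, 1.98, 0.2]
[1.4943 2.55  ] -> [ 0.562  -0.0512  0.1958] row [0.01, 1.91, 0.52]
[1.5665 2.45  ] -> [ 0.5612 -0.0331  0.1879] row [0.02, 1.79, 0.83]
[1.6388 2.35  ] -> [ 0.5604 -0.0167  0.1771] row [0.02, 1.62, 1.11]
[1.711 2.25 ] -> [ 0.5598 -0.0024  0.1638] row [0.03, 1.41, 1.36]
[1.7833 2.15  ] -> [0.5592 0.0094 0.1484] row [0.03, 1.15, 1.57]
[1.8555 2.05  ] -> [0.5588 0.0185 0.1313] row [0.03, 0.87, 1.73]
[1.9278 1.95  ] -> [0.5585 0.0245 0.113 ] row [0.04, 0.56, 1.84]
[2.   1.85] -> [0.5584 0.0273 0.0941] row [0.04, 0.24, 1.9]
[2.    1.737] -> [0.5584 0.0266 0.0818] row [0.02, -0.1, 1.22]
```

```bash
python3 -m creep '{"grip":[-0.6,-0.6,-0.6],"linear":[[-0.1,1.8,-0.1],[0,1.8,0.0],[0,1.8,0.2]],"roll":[0,0,0]}'; python3 path.py
```

```text
clock: 10.7
tool_pos: [0.5621, -0.0732, 0.2001]
orientation: [-0.071, 3.121, 0.029]
wrist_force: [-4.0, -1.3, -1.5]
opening: 0.0247
[ 0.5672 -0.1629  0.1837]
TCP [ 0.5621 -0.0732  0.2001] F [-4.02   -1.2899 -1.4772] open 0.024698426265757644 t 10.7 est L,loop [1.3056 2.5421] tilt [-0.0203  0.0181]
[1.3687 2.4792] -> [ 0.5624 -0.0589  0.1971] row [-0.08, 1.42, 0.32]
[1.4318 2.4163] -> [ 0.5617 -0.0451  0.1925] row [0.01, 1.37, 0.49]
[1.495  2.3534] -> [ 0.5611 -0.0321  0.1862] row [0.01, 1.3, 0.65]
[1.5581 2.2904] -> [ 0.5606 -0.0199  0.1784] row [0.02, 1.2, 0.8]
[1.6212 2.2275] -> [ 0.5601 -0.0088  0.1692] row [0.02, 1.09, 0.94]
[1.6844 2.1646] -> [0.5596 0.001  0.1587] row [0.02, 0.97, 1.06]
[1.7475 2.1017] -> [0.5592 0.0095 0.1472] row [0.02, 0.82, 1.17]
[1.8106 2.0388] -> [0.5589 0.0164 0.1348] row [0.03, 0.67, 1.26]
[1.8737 1.9758] -> [0.5587 0.0217 0.1216] row [0.03, 0.51, 1.32]
[1.9369 1.9129] -> [0.5585 0.0254 0.108 ] row [0.03, 0.34, 1.37]
[2.   1.85] -> [0.5584 0.0273 0.0941] row [0.03, 0.17, 1.39]
[2.    1.737] -> [0.5584 0.0266 0.0818] row [0.02, -0.1, 1.22]
```

```bash
python3 -m creep '{"grip":[-0.6,-0.6,-0.6,-0.6],"linear":[[-0.1,1.4,0.3],[0,1.4,0.5],[0,1.3,0.7],[0,1.2,0.8]],"roll":[0,0,0,0]}'; python3 path.py a
```

```text
clock: 11.1
tool_pos: [0.5596, -0.0149, 0.179]
orientation: [-0.074, 3.121, 0.028]
wrist_force: [-4.2, -1.8, 0.6]
opening: 0.025
[ 0.5672 -0.1629  0.1837]
TCP [ 0.5596 -0.0149  0.179 ] F [-4.1937 -1.7881  0.608 ] open 0.025025959957587236 t 11.1 est L,loop [1.8673 2.6063] tilt [-0.0204  0.0174]
[1.8793 2.5376] -> [ 0.56   -0.0081  0.1732] row [-0.06, 0.67, 0.6]
[1.8914 2.4688] -> [ 0.5597 -0.0019  0.1668] row [0.01, 0.62, 0.65]
[1.9035 2.4001] -> [0.5595 0.0039 0.16  ] row [0.01, 0.56, 0.69]
[1.9155 2.3313] -> [0.5592 0.0091 0.1527] row [0.01, 0.51, 0.74]
[1.9276 2.2625] -> [0.559  0.0137 0.145 ] row [0.01, 0.45, 0.77]
[1.9397 2.1938] -> [0.5588 0.0176 0.1371] row [0.02, 0.38, 0.8]
[1.9517 2.125 ] -> [0.5587 0.0209 0.1288] row [0.02, 0.32, 0.83]
[1.9638 2.0563] -> [0.5586 0.0236 0.1203] row [0.02, 0.25, 0.85]
[1.9759 1.9875] -> [0.5585 0.0255 0.1117] row [0.02, 0.18, 0.87]
[1.9879 1.9188] -> [0.5584 0.0268 0.1029] row [0.02, 0.11, 0.88]
[2.   1.85] -> [0.5584 0.0273 0.0941] row [0.02, 0.04, 0.88]
[2.    1.737] -> [0.5584 0.0266 0.0818] row [0.03, -0.09, 1.22]
```

```bash
python3 -m creep '{"grip":[-0.6,-0.6,-0.6,-0.6],"linear":[[0,1.0,0.9],[0,0.9,1.1],[0,0.8,1.2],[0,0.7,1.3]],"roll":[0,0,0,0]}'; python3 path.py a
python3 - <<'E'
from h import *
for n in('scene','top'): save(eyes.grab_frame(n),n+'5')
E
```

```text
clock: 11.5
tool_pos: [0.5579, 0.0235, 0.131]
orientation: [-0.075, 3.122, 0.028]
wrist_force: [-4.6, -2.5, -0.2]
opening: 0.0244
[ 0.5672 -0.1629  0.1837]
TCP [0.5579 0.0235 0.131 ] F [-4.5774 -2.4679 -0.2304] open 0.02442554290646646 t 11.5 est L,loop [2.1739 2.3802] tilt [-0.0191  0.0175]
[2.1581 2.332 ] -> [0.5585 0.0244 0.1277] row [-0.06, 0.08, 0.32]
[2.1423 2.2838] -> [0.5585 0.0252 0.1245] row [0.01, 0.07, 0.33]
[2.1264 2.2356] -> [0.5585 0.0259 0.1212] row [0.01, 0.06, 0.33]
[2.1106 2.1874] -> [0.5584 0.0265 0.1179] row [0.01, 0.05, 0.33]
[2.0948 2.1392] -> [0.5584 0.0269 0.1146] row [0.01, 0.04, 0.34]
[2.079 2.091] -> [0.5584 0.0273 0.1112] row [0.01, 0.03, 0.34]
[2.0632 2.0428] -> [0.5584 0.0275 0.1078] row [0.01, 0.02, 0.34]
[2.0474 1.9946] -> [0.5584 0.0276 0.1044] row [0.01, 0.01, 0.34]
[2.0316 1.9464] -> [0.5584 0.0276 0.1009] row [0.01, -0.01, 0.34]
[2.0158 1.8982] -> [0.5584 0.0275 0.0975] row [0.01, -0.02, 0.34]
[2.   1.85] -> [0.5584 0.0273 0.0941] row [0.01, -0.03, 0.34]
[2.    1.737] -> [0.5584 0.0266 0.0818] row [0.02, -0.09, 1.22]
```

View pics/scene5.png

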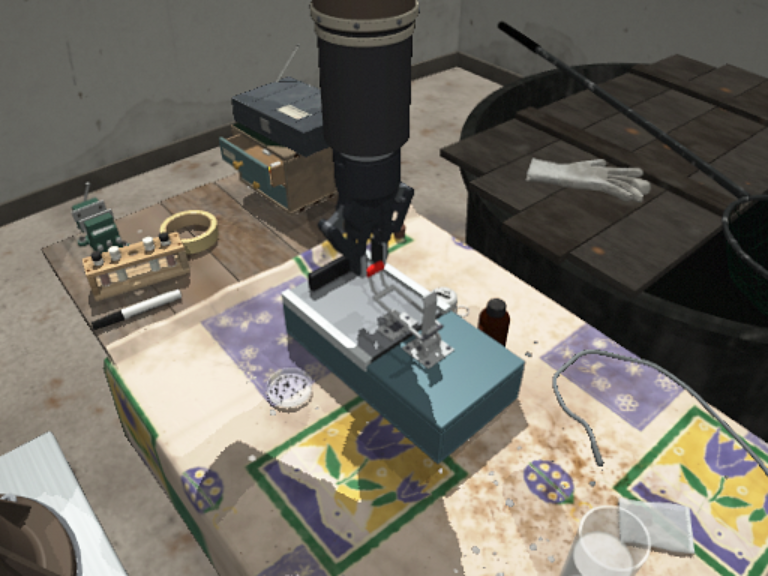

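```bash
cat > fl.py <<'E'
import sys
from fit import *
B=(.5636,-.0858,.046)
def run(init,cams=('scene',),tag=None):
    st=ctrl.get_state(); obs=[]
    for n in cams:
        p=eyes.grab_frame(n)
        if tag: save(p,n+tag)
        for q in ['lever_tip','loop_bar','loop_grip','loop_pivot']:
            t=tip(p,q); 
            if t: obs.append((n,p,q,t[0][0],t[0][1]))
    f=lambda v:np.concatenate([(px(p,model((*B,*v,0))[q],st)-uv)*c for n,p,q,uv,c in obs])
    r=least_squares(f,init,loss='soft_l1',f_scale=2)
    print('L,loop',r.x,r.cost)
    for n,p,q,uv,c in obs: print(n,q,round(c,2),uv,px(p,model((*B,*r.x,0))[q],st)-uv)
    m=model((*B,*r.x,0)); print('grip',m['loop_grip'],'bar',m['loop_bar'],'tip',m['lever_tip'],'tcp',st['tool_pos'])
if __name__=='__main__': run([float(x) for x in sys.argv[2:4]],tag=sys.argv[1])
E
python3 fl.py 6 1.8 2.1
python3 - <<'E'
import cv2
a=cv2.imread('pics/scene5.png'); cv2.imwrite('pics/c5.png',cv2.resize(a[220:400,260:520],None,fx=3,fy=3,interpolation=cv2.INTER_CUBIC))
E
```

```text
L,loop [1.6013 1.7774] 7.286968493548782
scene lever_tip 0.96 [286.5152 197.6832] [-0.7439  0.9257]
scene loop_bar 0.77 [251.8016 193.6896] [4.1087 0.8106]
scene loop_grip 0.6 [251.5968 180.7104] [-2.6386 -1.7399]
scene loop_pivot 0.77 [285.4912 221.9904] [ 1.7486 -1.4095]
grip [0.559  0.0146 0.1363] bar [ 0.5599 -0.0049  0.1102] tip [ 0.5634 -0.0813  0.1499] tcp [0.5577 0.0239 0.13  ]
```

View pics/c5.png

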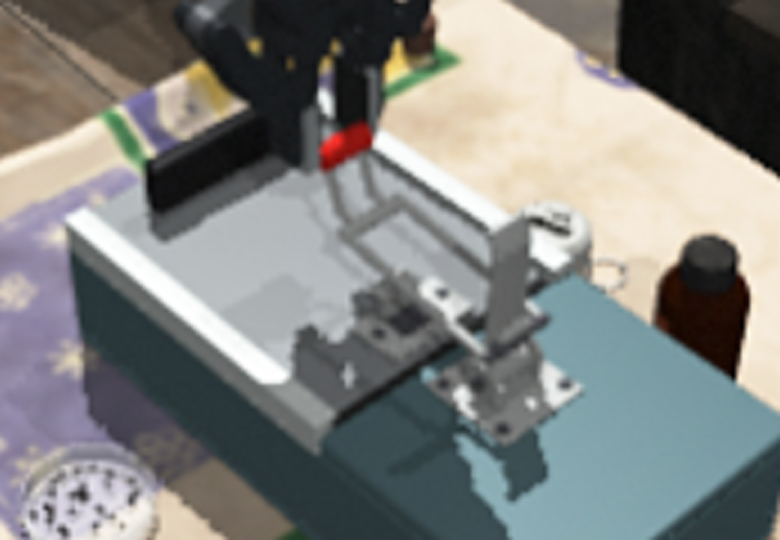

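```bash
sed -i 's/OFF=.*/OFF=np.array([0,-.009,.0063])/; s/plan(\[(2.0,1.85).*/plan([(1.95,1.95),(2.0,1.8),(2.0,1.737)],[3,2,1])/' path.py; python3 path.py a
```

```text
[ 0.5672 -0.1629  0.1837]
TCP [0.5581 0.0229 0.1325] F [-6.127   0.4785  0.1168] open 0.024440166787313457 t 11.85 est L,loop [1.6133 1.8141] tilt [-0.0196  0.018 ]
[1.7255 1.8594] -> [0.5588 0.0272 0.1258] row [-0.08, 0.41, 0.69]
[1.8378 1.9047] -> [0.5586 0.031  0.1187] row [0.01, 0.37, 0.72]
[1.95 1.95] -> [0.5585 0.0342 0.1112] row [0.01, 0.32, 0.75]
[1.975 1.875] -> [0.5584 0.0357 0.1003] row [0.02, 0.13, 1.09]
[2.  1.8] -> [0.5584 0.0361 0.0893] row [0.02, 0.02, 1.1]
[2.    1.737] -> [0.5584 0.0356 0.0825] row [0.01, -0.07, 0.68]
```

```bash
python3 -m creep '{"grip":[-0.7,-0.7,-0.7],"linear":[[0.1,0.5,0.6],[0,0.5,0.6],[0,0.4,0.6]],"roll":[0,0,0]}' 40; python3 path.py a; python3 fl.py 7 1.9 1.9
```

```text
clock: 12.15
tool_pos: [0.5576, 0.0362, 0.1164]
orientation: [-0.071, 3.119, 0.029]
wrist_force: [-5.1, -1.2, 1.2]
opening: 0.0239
[ 0.5672 -0.1629  0.1837]
TCP [0.5576 0.0362 0.1164] F [-5.1322 -1.155   1.1518] open 0.023891282930781597 t 12.15 est L,loop [2.1262 2.1833] tilt [-0.022   0.0181]
[2.0675 2.1056] -> [0.5584 0.0356 0.1147] row [-0.08, -0.07, 0.17]
[2.0087 2.0278] -> [0.5585 0.035  0.113 ] row [0.0, -0.07, 0.17]
[1.95 1.95] -> [0.5585 0.0342 0.1112] row [0.0, -0.07, 0.18]
[1.975 1.875] -> [0.5584 0.0357 0.1003] row [0.02, 0.13, 1.09]
[2.  1.8] -> [0.5584 0.0361 0.0893] row [0.02, 0.02, 1.1]
[2.    1.737] -> [0.5584 0.0356 0.0825] row [0.02, -0.07, 0.68]
L,loop [1.9219 1.919 ] 13.341358136998043
scene lever_tip 0.6 [277.4016 193.3824] [-0.058   1.5489]
scene loop_bar 0.74 [247.3984 197.4144] [6.4168 1.5292]
scene loop_grip 0.83 [249.088  185.7024] [-3.6    -1.4982]
scene loop_pivot 0.6 [284.5184 222.7968] [ 0.446  -3.8294]
grip [0.5585 0.0248 0.1173] bar [0.5596 0.001  0.0951] tip [ 0.5624 -0.0608  0.1451] tcp [0.5576 0.0362 0.1164]
```

```bash
python3 - <<'E'
import cv2
a=cv2.imread('pics/scene7.png'); cv2.imwrite('pics/c7.png',cv2.resize(a[220:400,260:520],None,fx=3,fy=3,interpolation=cv2.INTER_CUBIC))
E
python3 w.py w7 loop_grip loop_bar keeper_seat
```

```text
loop_grip (array([261.376 , 233.3952]), 0.76) 
loop_bar (array([262.2976, 179.904 ]), 0.72) 
loop_bar (array([116.7872, 150.6048]), 0.5) 
keeper_seat (array([263.7824, 140.5824]), 0.77) [ 0.5591 -0.0158  0.0745]
```

View pics/c7.png

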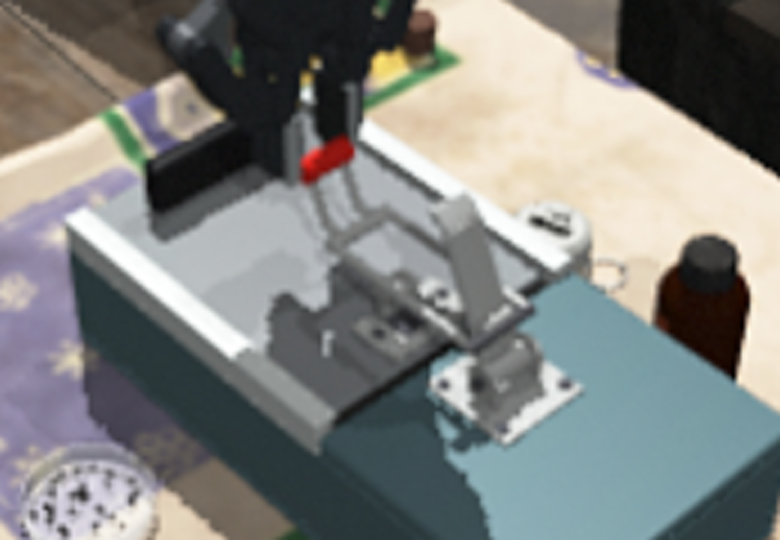

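View pics/w7.png

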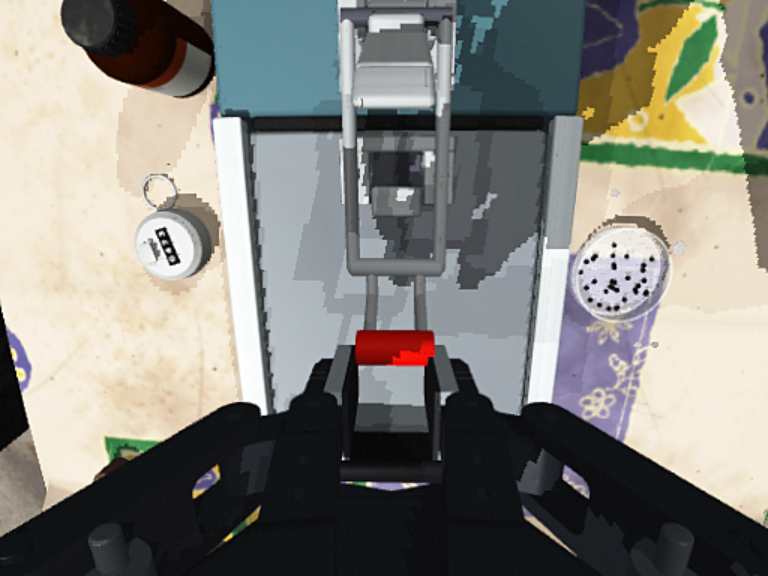

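```bash
python3 -m creep '{"grip":[-0.7,-0.7,-0.7],"linear":[[0.1,0,0.8],[0,0,0.7],[0,0,0]],"roll":[0,0,0]}'; python3 fl.py 8 1.9 1.7;python3 w.py w8 loop_grip loop_bar keeper_seat
```

```text
clock: 12.9
tool_pos: [0.5576, 0.0379, 0.1023]
orientation: [-0.073, 3.117, 0.033]
wrist_force: [-4.9, -1.7, 0.4]
opening: 0.0231
L,loop [3.1098 3.1297] 48.62674338884345
scene lever_tip 0.42 [257.1776 210.2016] [ 3.9479 -1.417 ]
scene loop_bar 0.84 [250.88   202.4832] [-2.0586 -2.5683]
scene loop_grip 0.67 [220.3136 171.9168] [20.5007 13.4601]
scene loop_pivot 0.74 [284.8768 219.3024] [-5.86    1.0662]
grip [0.5579 0.0389 0.1057] bar [0.5589 0.0156 0.083 ] tip [ 0.5606 -0.0198  0.0836] tcp [0.5576 0.0379 0.1023]
loop_grip (array([263.68  , 230.5152]), 0.7) 
keeper_seat (array([263.2192, 138.2016]), 0.86) [ 0.5598 -0.017   0.0745]
```

View pics/w8.png

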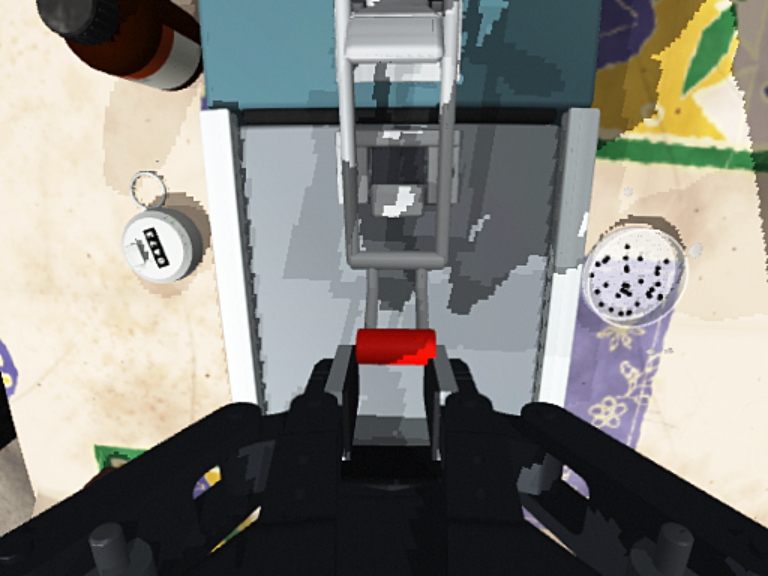

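```bash
python3 -m creep '{"grip":[-0.7,-0.7,-0.7],"linear":[[0,0,0.5],[0,0,0.5],[0,0,0.0]],"roll":[0,0,0]}'; python3 w.py w9 loop_bar keeper_seat
python3 - <<'E'
from h import *
p=eyes.grab_frame('scene'); cv2.imwrite('pics/c9.png',cv2.resize(p['frame'][140:270,170:350,::-1],None,fx=4,fy=4,interpolation=cv2.INTER_CUBIC))
E
```

```text
clock: 13.65
tool_pos: [0.5576, 0.0386, 0.0936]
orientation: [-0.073, 3.117, 0.035]
wrist_force: [-4.3, -0.5, 1.0]
opening: 0.0231
loop_bar (array([263.8848, 172.4928]), 0.59) 
loop_bar (array([ 99.7888, 150.7968]), 0.27) 
keeper_seat (array([261.7856, 137.5872]), 0.88) [ 0.5604 -0.0175  0.0745]
```

View pics/w9.png

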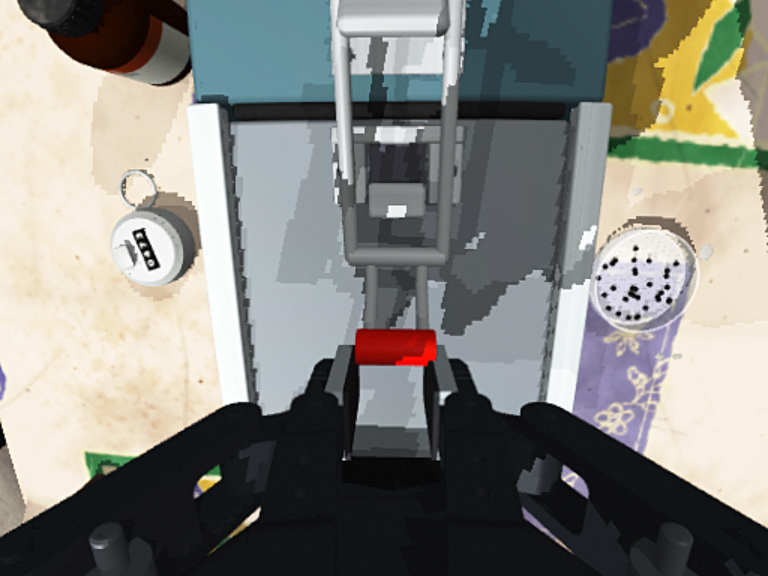

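View pics/c9.png

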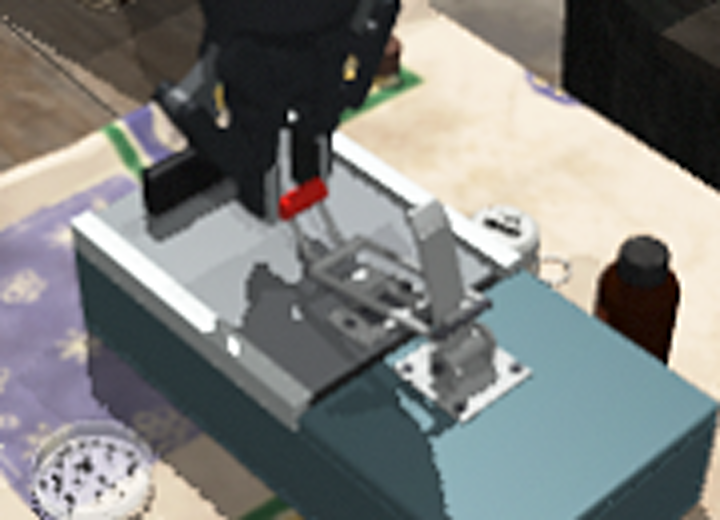

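```bash
python3 -m creep '{"grip":[-0.7,-0.7,-0.7],"linear":[[0,0.1,0.4],[0,0.1,0.4],[0,0,0.0]],"roll":[0,0,0]}'; python3 w.py w10 loop_bar keeper_seat
python3 - <<'E'
from h import *
p=eyes.grab_frame('scene'); cv2.imwrite('pics/c10.png',cv2.resize(p['frame'][140:270,170:350,::-1],None,fx=4,fy=4,interpolation=cv2.INTER_CUBIC))
E
```

```text
clock: 14.15
tool_pos: [0.5577, 0.0404, 0.0868]
orientation: [-0.073, 3.117, 0.034]
wrist_force: [-4.8, 2.6, 0.5]
opening: 0.0226
loop_bar (array([263.9872, 168.    ]), 0.58) 
loop_bar (array([264.0896, 108.7872]), 0.56) 
keeper_seat (array([266.5984, 137.0112]), 0.68) [ 0.5579 -0.0168  0.0745]
```

View pics/w10.png

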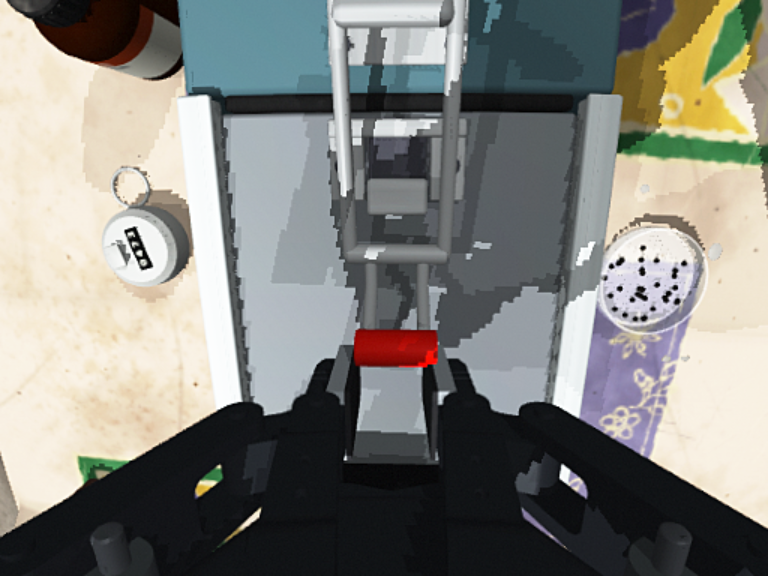

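View pics/c10.png

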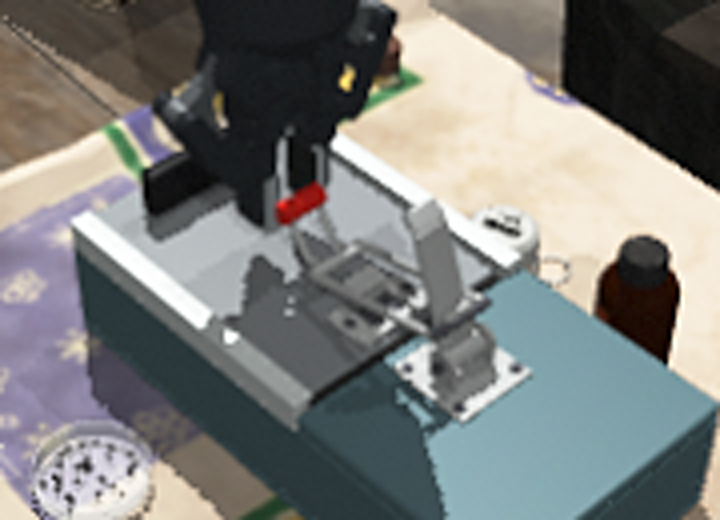

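```bash
cat > bz.py <<'E'
import sys
from fit import *
st=ctrl.get_state(); p=eyes.grab_frame('wrist'); B=(.5636,-.0858,.046)
hsv=cv2.cvtColor(p['frame'],cv2.COLOR_RGB2HSV)
red=((hsv[...,0]<6)|(hsv[...,0]>174))&(hsv[...,1]>200)&(hsv[...,2]>60)
n,l,s,c=cv2.connectedComponentsWithStats(red.astype(np.uint8)); i=1+np.argmax(s[1:,4])
bar=np.array([263.,float(sys.argv[1])]); g=c[i]; print('red',s[i],g)
f=lambda v:np.array([ (px(p,model((*B,*v,0))['loop_grip'],st)-g)[1],(px(p,model((*B,*v,0))['loop_bar'],st)-bar)[1]])
r=least_squares(f,(1.8,1.8)); print('L,loop',r.x,r.cost); m=model((*B,*r.x,0))
for k in('loop_grip','loop_bar','keeper_seat','lever_tip'): print(k,m[k],px(p,m[k],st))
print(st['tool_pos'],st['wrist_force'])
E
python3 bz.py 168.7
```

```text
red [ 236  220   56   25 1311] [263.6781 231.4233]
L,loop [1.9202 1.7588] 7.270142102516845e-27
loop_grip [0.5585 0.0259 0.1001] [260.6073 231.4233]
loop_bar [ 0.5597 -0.0011  0.082 ] [261.4741 168.7   ]
keeper_seat [ 0.5604 -0.0169  0.0745] [261.8098 136.3703]
lever_tip [ 0.5625 -0.0609  0.1452] [256.4187 -13.6598]
[0.5577 0.0404 0.0871] [-5.1179  2.0201 -0.596 ]
```

```bash
python3 -m creep '{"grip":[-0.7,-0.7,-0.7],"linear":[[0,0,0.5],[0,0,0.4],[0,0,0.0]],"roll":[0,0,0]}'; python3 bz.py 167; python3 w.py w11 loop_bar
```

```text
clock: 14.7
tool_pos: [0.5576, 0.0402, 0.0786]
orientation: [-0.073, 3.117, 0.034]
wrist_force: [-5.0, -0.0, 0.7]
opening: 0.0222
red [ 236  220   56   25 1321] [263.0999 231.6858]
L,loop [1.9191 1.687 ] 4.0389678347315804e-28
loop_grip [0.5585 0.0255 0.0925] [260.2905 231.6858]
loop_bar [ 0.5598 -0.0027  0.0763] [261.0774 167.    ]
keeper_seat [ 0.5604 -0.0169  0.0745] [261.1742 138.3023]
lever_tip [ 0.5625 -0.0609  0.1452] [254.4722 -28.2708]
[0.5576 0.0402 0.0786] [-4.9593 -0.0443  0.664 ]
loop_bar (array([265.3184, 166.5024]), 0.92)
```

View pics/w11.png

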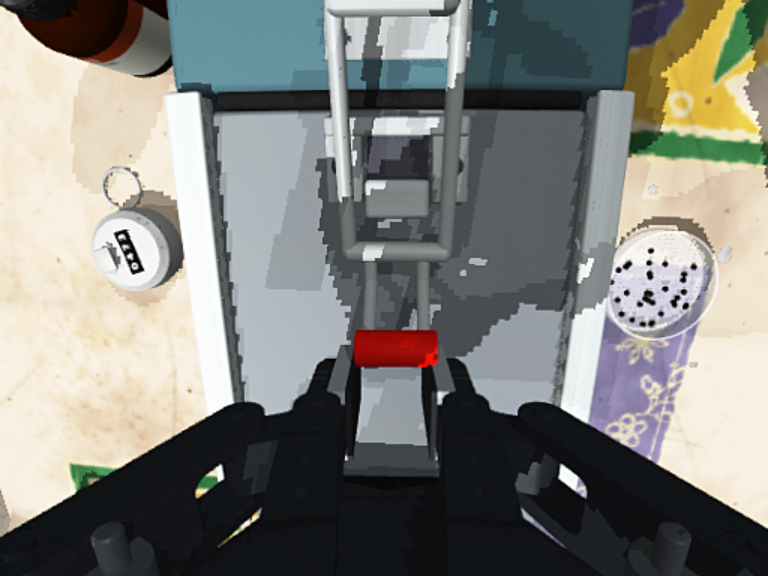

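```bash
python3 -m creep '{"grip":[-0.7,-0.7,-0.7],"linear":[[0,0,0.4],[0,0,0],[0,-0.4,0.0]],"roll":[0,0,0]}'; python3 -m creep '{"grip":[-0.7,-0.7,-0.7],"linear":[[0,-0.4,0],[0,-0.4,0],[0,0,0.0]],"roll":[0,0,0]}'; python3 w.py w12 loop_bar; python3 bz.py 160
```

```text
clock: 15.15
tool_pos: [0.5579, 0.0367, 0.0758]
orientation: [-0.074, 3.116, 0.035]
wrist_force: [-6.4, 2.6, 1.6]
opening: 0.0221
clock: 15.45
tool_pos: [0.5581, 0.029, 0.0764]
orientation: [-0.074, 3.116, 0.037]
wrist_force: [-6.0, -2.9, 0.6]
opening: 0.0223
loop_bar (array([264.2944, 169.3056]), 0.73) 
red [ 236  220   56   25 1329] [263.4281 231.6426]
L,loop [0.5344 0.5871] 5.570951335101404
loop_grip [0.5595 0.0038 0.1118] [259.2055 229.8317]
loop_bar [ 0.5605 -0.0187  0.0884] [260.6669 162.8041]
keeper_seat [ 0.5604 -0.0169  0.0745] [261.3343 161.4875]
lever_tip [ 0.5662 -0.1413  0.1198] [ 258.1933 -232.2483]
[0.5582 0.029  0.0765] [-4.8401 -0.7232  0.3814]
```

View pics/w12.png

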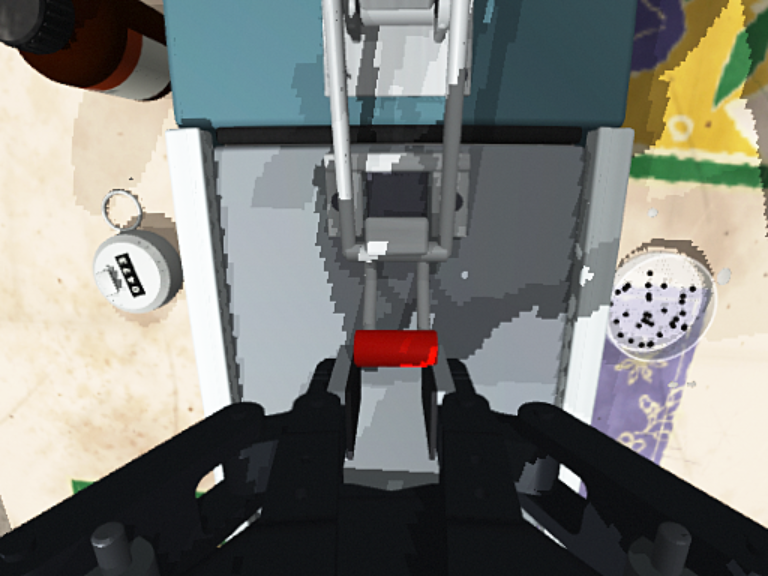

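```bash
python3 -m creep '{"grip":[-0.7,-0.7],"linear":[[0,-0.3,0],[0,0,0]],"roll":[0,0]}'; python3 w.py w13 loop_bar
python3 - <<'E'
from h import *
p=eyes.grab_frame('scene'); cv2.imwrite('pics/c13.png',cv2.resize(p['frame'][140:270,170:350,::-1],None,fx=4,fy=4,interpolation=cv2.INTER_CUBIC))
E
```

```text
clock: 15.8
tool_pos: [0.5583, 0.026, 0.0771]
orientation: [-0.074, 3.116, 0.037]
wrist_force: [-4.3, -1.7, 0.5]
opening: 0.0222
```

View pics/w13.png

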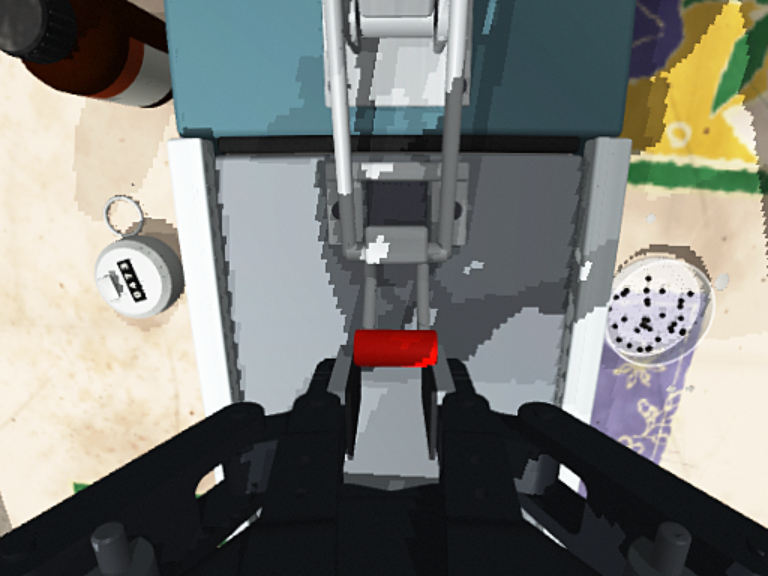

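View pics/c13.png

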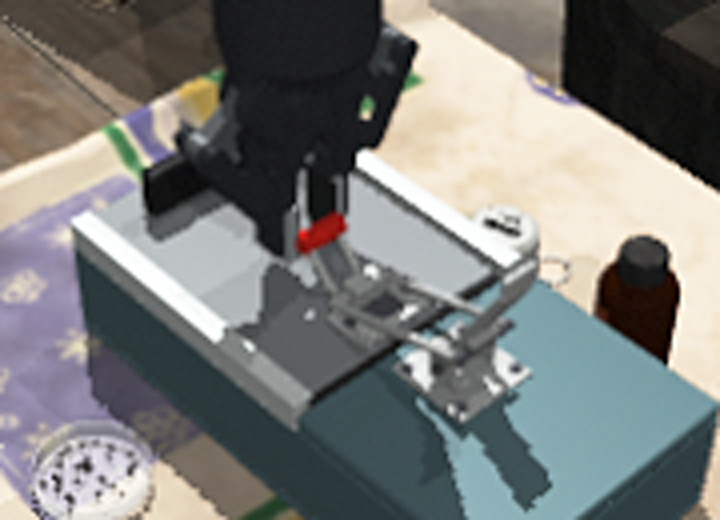

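```bash
python3 -m creep '{"grip":[0.0,0.0,0.0,0.0],"linear":[[0,0,0],[0,0,0],[0,0,0],[0,0.3,-1.5]],"roll":[0,0,0,0]}'; python3 -m creep '{"grip":[0.0,0,-1,-1],"linear":[[0,0,-4],[0,0,-4],[0,0,-2],[0,0,0]],"roll":[0,0,0,0]}'; python3 w.py w14 lever_tip loop_bar keeper_seat
python3 - <<'E'
from h import *
p=eyes.grab_frame('scene'); cv2.imwrite('pics/c14.png',cv2.resize(p['frame'][140:270,170:350,::-1],None,fx=4,fy=4,interpolation=cv2.INTER_CUBIC))
E
```

```text
clock: 16.35
tool_pos: [0.5625, 0.0298, 0.094]
orientation: [-0.075, 3.107, 0.039]
wrist_force: [0.3, 0.1, 0.1]
opening: 0.0424
clock: 16.75
tool_pos: [0.5637, 0.0284, 0.2015]
orientation: [-0.077, 3.097, 0.041]
wrist_force: [-0.0, -0.4, 0.1]
opening: 0.0141
loop_bar (array([274.2784, 137.5872]), 0.63) 
keeper_seat (array([271.104 , 137.3952]), 0.94) [ 0.5622 -0.0175  0.0745]
```

View pics/w14.png

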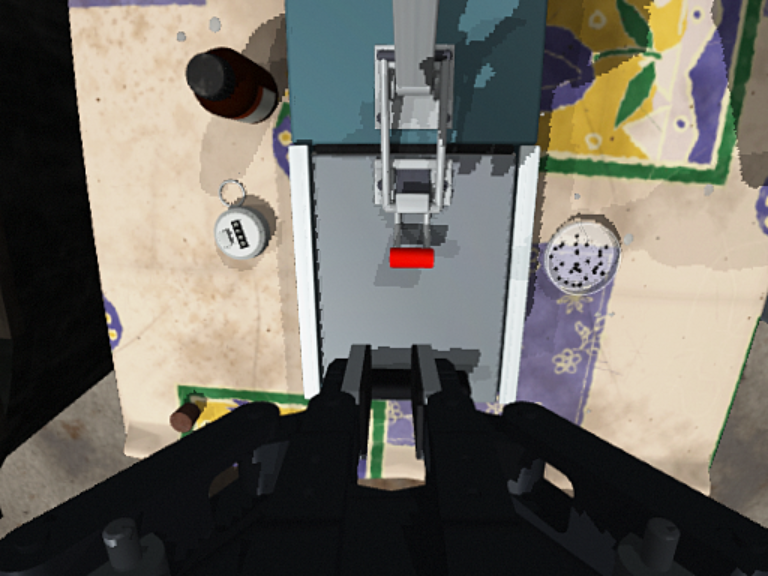

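View pics/c14.png

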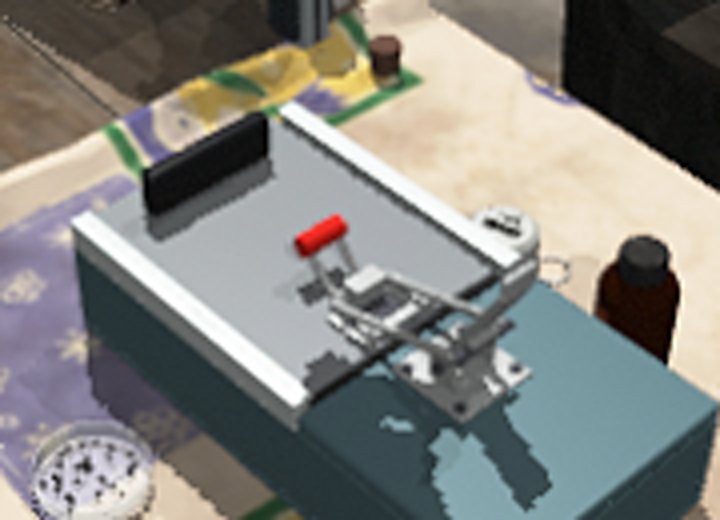

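```bash
python3 fl.py 15 1.1 1.0; python3 pl.py .566 -.07 .2 .046
```

```text
L,loop [1.0351 0.7982] 2.8090390746347405
scene lever_tip 0.56 [301.2096 211.6992] [-0.5449  0.7934]
scene loop_bar 0.71 [257.28   213.1968] [ 3.0255 -0.4925]
scene loop_pivot 0.87 [290.4064 226.2912] [ 0.354  -1.4044]
grip [0.5592 0.0106 0.0878] bar [ 0.5605 -0.0177  0.0718] tip [ 0.5651 -0.1173  0.142 ] tcp [0.5607 0.0276 0.1962]
pos [0.561  0.0277 0.1967] F [ 0.4545 -0.2682  0.1856] open -3.3572658584320735e-05 t 17.25 tilt [-0.035   0.0234]
roll each 0.001 n 3
[[-0.01,-3.26,-0.11],[-0.01,-3.26,-0.11],[-0.01,-3.26,-0.11]]
```

```bash
python3 -m creep '{"grip":[-1,-1,-1,-1],"linear":[[0,-3.2,0],[0,-3.2,0],[-0.1,-3.0,1],[0,0,0]],"roll":[0,0,0,0]}'; python3 pl.py .566 -.08 .128 .046 2
```

```text
clock: 17.65
tool_pos: [0.5674, -0.0677, 0.183]
orientation: [-0.082, 3.107, 0.037]
wrist_force: [-0.3, 0.7, -0.3]
opening: 0.0
pos [ 0.5674 -0.0677  0.183 ] F [-0.3486  0.7139 -0.2538] open 3.5645010028962756e-05 t 17.65 tilt [-0.0338  0.023 ]
roll each 0.003 n 2
[[0.1,-0.61,2.75],[0.1,-0.61,2.75]]
```

```bash
python3 -m creep '{"grip":[-1,-1,-1],"linear":[[0.3,-0.7,2.8],[0.2,-0.7,2.6],[0,0,0]],"roll":[0,0,0]}'; python3 pl.py .566 -.095 .122 .046 1
```

```text
clock: 17.95
tool_pos: [0.5657, -0.0815, 0.1275]
orientation: [-0.079, 3.105, 0.037]
wrist_force: [-0.3, 0.3, -0.3]
opening: 0.0
pos [ 0.5657 -0.0815  0.1275] F [-0.3341  0.3377 -0.3256] open 2.390226529251329e-05 t 17.95 tilt [-0.0354  0.0229]
roll each 0.005 n 1
[[0.04,-1.35,0.55]]
```

```bash
python3 -m creep '{"grip":[-1,-1,-1],"linear":[[0,-1.3,0.3],[0,-1.3,0.2],[0,-0.8,0.6]],"roll":[0,0,0]}'; python3 fl.py 16 .8 .6; python3 pl.py .566 -.122 .112 .046 1
```

```text
clock: 18.25
tool_pos: [0.57, -0.115, 0.1183]
orientation: [-0.084, 3.102, 0.038]
wrist_force: [-0.6, 3.3, 0.9]
opening: -0.0003
L,loop [0.577  0.2646] 74.14503975883711
scene lever_tip 0.79 [311.5008 226.7904] [-2.0831  0.9085]
scene loop_bar 0.79 [256.9216 214.3104] [5.7627 4.9092]
scene loop_grip 0.67 [287.1808 222.6816] [-34.6435 -16.2868]
scene loop_pivot 0.58 [291.2768 231.5136] [ 1.1951 -2.6256]
grip [0.5594 0.0047 0.0731] bar [ 0.5608 -0.0247  0.0592] tip [ 0.5661 -0.1397  0.1221] tcp [ 0.57   -0.115   0.1183]
pos [ 0.5694 -0.1147  0.1176] F [0.6051 0.3015 1.2875] open -0.0004143034119579904 t 18.5 tilt [-0.0375  0.0226]
roll each 0.007 n 1
[[0.38,-0.71,0.56]]
```

Lever at about 0.58 rad and the loop still hooked; continuing down.

```bash
python3 -m creep '{"grip":[-1,-1,-1],"linear":[[0.3,-0.8,0.6],[0.1,-0.8,0.8],[0,-0.3,0.8]],"roll":[0,0,0]}' 60;  python3 pl.py .566 -.133 .09 .046 1;python3 - <<'E'
from h import *
p=eyes.grab_frame('scene'); cv2.imwrite('pics/c17.png',cv2.resize(p['frame'][140:270,170:350,::-1],None,fx=4,fy=4,interpolation=cv2.INTER_CUBIC))
E
```

```text
clock: 18.8
tool_pos: [0.5679, -0.1337, 0.0952]
orientation: [-0.086, 3.1, 0.037]
wrist_force: [0.2, -0.0, 0.0]
opening: -0.0
pos [ 0.5679 -0.1337  0.0952] F [ 0.196  -0.0112  0.0147] open -3.5946297941951485e-07 t 18.8 tilt [-0.0405  0.0227]
roll each 0.009 n 1
[[0.18,0.08,0.52]]
```

View pics/c17.png

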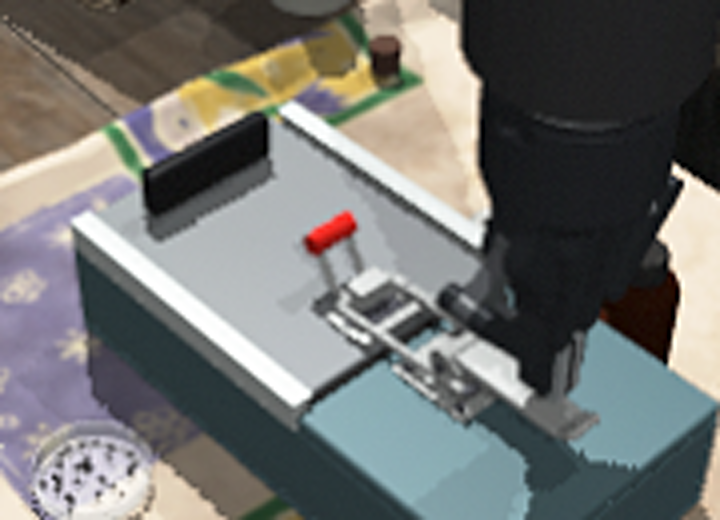

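```bash
python3 -m creep '{"grip":[-1,-1,-1],"linear":[[0.1,0,0.5],[0,0,0.4],[0,0,0.3]],"roll":[0,0,0]}'
```

```text
clock: 19.15
tool_pos: [0.5672, -0.1343, 0.0885]
orientation: [-0.09, 3.1, 0.034]
wrist_force: [-15.8, 7.3, 37.3]
opening: -0.0001
```

```bash
python3 -m creep '{"grip":[-1,-1,-1,-1,-1],"linear":[[0,0,-1.5],[0,0,-4],[0,0,-4],[0,4,-3],[0,0,0]],"roll":[0,0,0,0,0]}'; python3 -m creep '{"grip":[-1,-1,-1,-1,-1],"linear":[[0,4,0],[0,4,0],[0,4,0],[0,4,0],[0,0,0]],"roll":[0,0,0,0,0]}'
cat > fin.py <<'E'
from fit import *
go(init=(.5636,-.0858,.046,.05,.05,0),tag='18')
p=eyes.grab_frame('scene'); cv2.imwrite('pics/c18.png',cv2.resize(p['frame'][140:270,170:350,::-1],None,fx=4,fy=4,interpolation=cv2.INTER_CUBIC))
t=eyes.grab_frame('top')
for q in ['petri_dish','tally_counter','iodine_bottle']:
    print(q,[atz(c,tip(c,q)[0][0],0) for c in (p,t) if tip(c,q)])
E
python3 fin.py
```

```text
clock: 19.65
tool_pos: [0.5587, -0.0969, 0.2179]
orientation: [-0.087, 3.103, 0.033]
wrist_force: [-0.3, 0.5, -0.8]
opening: -0.0001
clock: 20.15
tool_pos: [0.5486, 0.0675, 0.2194]
orientation: [-0.083, 3.104, 0.033]
wrist_force: [0.2, -1.4, 0.7]
opening: -0.0001
px,py,yaw,L,loop,lid [ 0.5616 -0.0884  0.06    0.0504  0.0177  0.0001] cost 60.44087867243897
scene ridge_top 0.94 [1.1625 3.3933]
scene keeper_seat 0.58 [ 0.3514 -0.5556]
scene lever_pivot 0.56 [-1.2842  2.1637]
scene lever_tip 0.95 [-1.2256 -0.0342]
scene loop_pivot 0.71 [-1.2195  0.2751]
scene loop_grip 0.58 [-1.104  -0.0709]
top keeper_seat 0.67 [-43.7644   5.0503]
top lever_pivot 0.62 [-0.7437 -0.5929]
top lever_tip 0.77 [-3.7069 -3.4042]
top loop_pivot 0.66 [ 2.8783 -0.6026]
top loop_bar 0.78 [ 2.8037 -0.6227]
top loop_grip 0.76 [ 1.8297 -1.3837]
lever_pivot [ 0.5616 -0.0884  0.084 ]
ridge_top [0.5505 0.0964 0.098 ]
keeper_seat [ 0.5575 -0.0194  0.0745]
lever_tip [ 0.5656 -0.1541  0.0898]
loop_pivot [ 0.5627 -0.1062  0.0818]
loop_bar [ 0.5577 -0.0229  0.0727]
loop_grip [0.5562 0.0015 0.0941]
petri_dish [array([0.4197, 0.0182, 0.    ]), array([0.4264, 0.0272, 0.    ])]
tally_counter [array([0.6988, 0.0071, 0.    ]), array([0.6897, 0.0026, 0.    ])]
iodine_bottle [array([ 0.669 , -0.0935,  0.    ]), array([ 0.6877, -0.0834,  0.    ])]
```

View pics/c18.png

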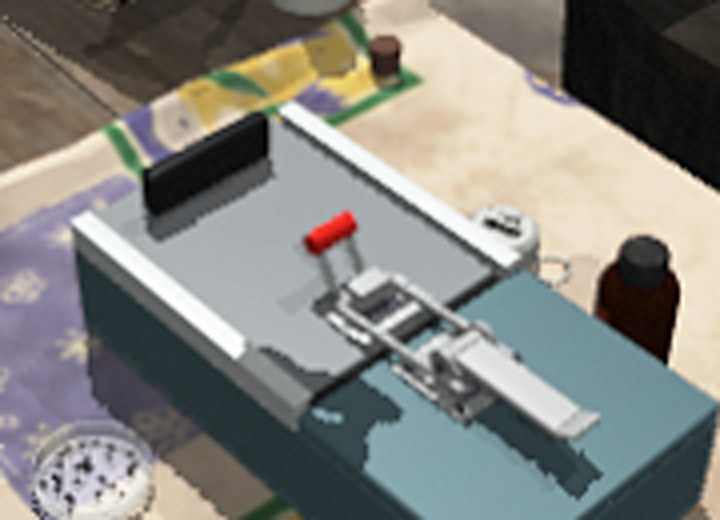

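View pics/top18.png

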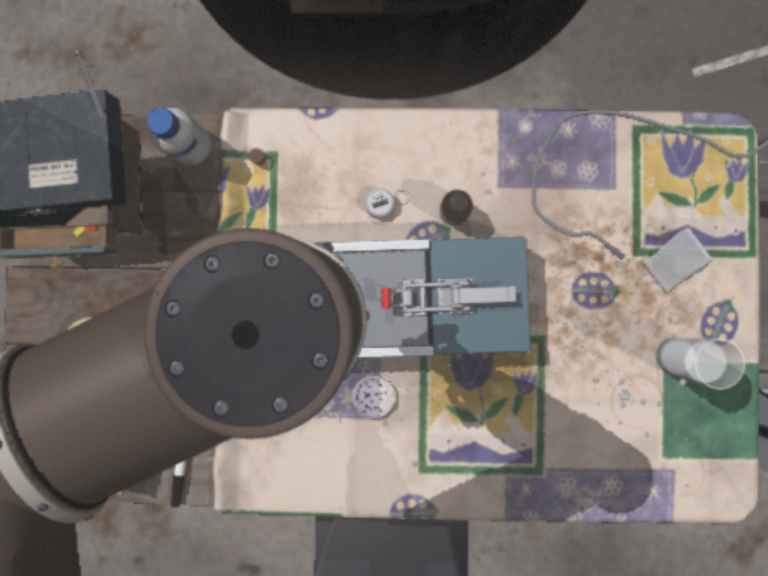

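```bash
python3 -c "
from h import *
print(ctrl.get_state()['wrist_force']); print(ticket.hand_in())"
```

```text
[ 0.2659916  -0.09693576  0.25953282]
the job is handed in; nothing more can be done
None
```

The box is shut and latched, and the job was handed in at about 21 s of the 69 s allowed. I pushed the lid home against the seal, lowered the loop's bar on the +y side of the keeper and drew it back under the lip. Only then did I swing the lever over with the shut fingers until it snapped, and press it down once.

**Last checks:**
- **Lid:** the camera fit puts it at 0.0001 m, and the picture shows the seam closed.
- **Lever:** it lies flat in the scene picture. The fit read 0.05 rad for both lever and loop, within its error, although its fitted box position had shifted by about 2–3 mm and the yaw by 0.014 rad. When I pressed down with 37 N, the lever stopped the fingers at z = 0.0885 m, about where the shut lever should be.
- **Loop:** the bar is still under the lip in the picture.
- **Robot:** it is clear of everything and the wrist force is about 0.

**What disagreed:**
- Two of the network's finds were clearly wrong (keeper seat from the top camera by about 44 pixels, and the dish, counter and bottle positions scattered by 5–19 mm between cameras). I set these aside, because the dish, counter and bottle are at the same pixels in the top picture as at the start.
- The red grip slid about 9 mm in the pads during the swing, but it stayed held until I released it.
- I did not measure the keeper's 2.5 mm draw directly.

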